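Unscrew the clamp cap of a tilted tube mixer and stack the second plate

ROBOT

A 6-joint arm with a two-finger parallel gripper is mounted at the origin on the work surface. World frame = base frame: x ahead of the robot, y to its left, z up, the work surface at z = 0. Lengths are in mm, angles in rad, forces in N, time in s.
With the tool pointing down it reaches from about 350 to 875 mm from the base axis. Payload 4.2 kg.
Tool frame: the origin (TCP) lies midway between the tips of the shut fingers; the grasp point (between the pads) lies 19 mm behind it; z points along the fingers, y is the direction in which the jaws open and shut (so a half turn about z gives the same grasp; the last joint's range is limited). The gripper opens to 85 mm and grips with 20 to 120 N. Pads are 22 mm wide; open, the fingers measure 114 mm over their backs; the gripper's body (76 mm by 85 mm) begins 54 mm behind the grasp point. The pads swing forward as they close: fully open they stand 13 mm farther back than shut.
Start: joints at [-0.901, 0.385, 0.008, 0, -1.194, -0.259], TCP at [249.602, -572.973, 200.712] pointing down, gripper open.
Joint ranges: [-3.14, 3.14], [-1.21, 2.06], [-1.07, 1.41], [-3.16, 2.05], [-2.99, -0.16], [-3.1, 3.1]. Speed limits (rad/s): [2.79, 2.79, 3.14, 3.14, 3.14, 3.14].

INTERFACE

Orientations are given as a unit quaternion [x, y, z, w].
In Python, from bench import arm gives the robot as it stands. The module is installed in compiled form; this text tells all that it offers.
- The arm moves only by the tool drive_tool, never from a script. Its argument "moves" is a list that holds one entry, the list of rows, each a list of 7 numbers: the opening, from 0 (shut) to 1 (fully open), then the shift along the tool's x, y, z in m, then the turn, a rotation vector about the tool's x, y, z in rad. In form: [[[hand, dx, dy, dz, wx, wy, wz], ...]]. A call has 1 to 20 rows; each row shifts and turns the pose as measured when the row begins, along the tool's axes as they then stand; what a row does not reach is not made up. A row lasts 1/10 s, in which the tool goes at most 50 mm and 8.59 degrees, less where a joint would pass 70% of its speed; a pose out of reach is approached as far as the arm can. A call with a gripper value outside its range is refused whole. The fingers move at their own pace and stop on an object; the grip force is fixed at half the most. Time passes only in rows, so rows that do not move let the fingers close. It gives the time, the measured TCP pose, the force and the opening at its end, in the units of the state.
- arm.read_state(): the state, without advancing time (a new reading comes with each control period).
- arm.get_image(name): name is "scene" or "side" or "wrist"; returns (picture, depth): 384x512x3 uint8, red, green, blue; 384x512 float32, mm along the optical axis (not along the pixel's ray), 0 where there is no reading.
- arm.camera_params(name): a dict with "fov_y" (degrees; the focal length in pixels is half the picture's height over the tangent of half this angle, whatever the lens; pixels are square), "cx", "cy" (the principal point, pixels), "world_from_camera" (4x4, takes a point from camera to world coordinates); the wrist camera has in their place "T_tool_cam" (4x4, takes a point from camera to tool coordinates, whose origin is the TCP and whose axes are the flange's). Camera axes: x right, y down, z forward; pixel columns grow to the right and rows downward; lengths in mm; the calibration is good to about 2 mm. The wrist camera is an equidistant fisheye: a pixel r from the principal point sees the ray r / f radians off the axis. A picture is of the moment at which its call begins: read the wrist's pose just before it. camera_params takes no time and is no camera call.
- arm.job_done(): hands the job in, once; it reports no verdict.
The state is a dict: "clock": time; "joints": joint angles; "joint_vel": joint speeds; "joint_efforts": joint torques, N m; "position": TCP position; "ee_rot": TCP orientation; "contact_force": force on the tool from outside, world axes, zero at the start; "wrist_torque": the same for the moment, N m; "gripper_width": finger opening in mm.
Only numpy, scipy, OpenCV 4.12 (cv2) and the standard library are available. Lean on these libraries where they do the work, as an engineer would, in place of code of your own. Each camera call takes 0.05 s, during which the arm holds its last target.

TASK

Add the second plate to the sloping tube mixer: unscrew the grey cap from its stud turn by turn until the thread lets go, lift it off and stand it upright, open end down, in the parts tray. Then lower the loose aluminium plate over the stud and both guide posts until it lies flush on the plate already there. Leave both parts released and the other things on the bench where they are.

Things in the scene. Friction and masses are not known exactly. Their poses are not given: they have to be found in the camera images.
- head: White sloping head (deck 90 x 200 mm) of the tube mixer, fixed, facing up and towards the robot. On it a fixed aluminium lower plate: 44 mm wide (x), 180 long (y), 12 thick. Origin: centre of the lower plate's top face, where the stud rises. z: out of the slope, 30 degrees from vertical, the axis of stud and posts; y: level, lengthwise; x: up the slope. Deck top 12 mm below the origin.
- stud_top (a point): Centre of the top of the fixed, coarsely threaded steel stud: 35 mm diameter over the thread, 35 mm tall above the lower plate, at the head's origin. Right-hand thread, 10 mm rise per turn, about 2 mm axial play. Same axes as the head.
- post_a (a point): Tip of the plain steel guide post at y = +75 mm on the head: 10 mm diameter, 50 mm tall above the lower plate, tapered over the last 4 mm. Same axes as the head.
- post_b (a point): Tip of the same kind of post at y = -75 mm on the head.
- cap_mid (a point): Centre of the grey ribbed screw cap, half-way up: round, 54 mm diameter (ribs 1 mm proud), 55 mm high, open below, about 120 g; z is its axis, out of the closed top. Starts fully screwed down, rim on the lower plate. Comes off anticlockwise seen from its top, rising 10 mm a turn; lets go after about 1.5 turns (1.6 always do). Turns easily, stays put if let go; then lift 25 mm more to clear the stud.
- cap: The same screw cap; origin at the centre of its open rim (27.5 mm below its centre along its axis), z along its axis out of the closed top.
- plate_mid (a point): Centre of the loose aluminium upper plate: 56 mm wide (x), 180 long (y), 12 thick (z), about 220 g, a 40 mm hole in the middle, 14 mm holes at y = +75 and -75 mm; same either way round or up. Starts flat on a low white stand, underside 25 mm above the bench, on bars 12 mm wide at y = +62 and -62 mm; 19 mm free under its middle, above the stand's base (70 mm wide). Its long edges are free to grip.
- plate: The same upper plate; origin at the centre of its underside, axes as above.
- tray: White open square parts tray, fixed on the bench, 130 x 130 mm outside, walls 4 mm thick and 22 mm high, floor 4 mm thick. Origin: centre of its underside; z up, sides along x and y. It is on one side of the mixer and the plate's stand on the other.
- pot_a: Bystander, leave alone: closed clear specimen pot with white lid, 60 mm across, 62 mm high, between mixer and robot; origin under its centre.
- pot_b: Bystander, leave alone: closed clear specimen pot with red lid, 64 mm across, 70 mm high, beyond the mixer; origin under its centre.
- reagent: Bystander, leave alone: white closed bottle, 68 mm across with a narrow neck, 150 mm high, beyond the mixer; origin under its centre.
- tube_rack: Bystander, leave alone: white rack of red-stoppered tubes, 70 x 200 mm, 95 mm high, long side along its y, beyond the mixer; origin under its centre.
- pen_cup: Bystander, leave alone: black pen holder with four pens, 72 mm across, 95 mm high (135 with the pens); origin under its centre.
- scraper: Bystander, leave alone: spatula lying flat along its own x, about 200 mm long, between mixer and robot; origin under its middle.
- tape: Bystander, leave alone: black tape dispenser, 130 mm long (along its y), 60 mm wide, 75 mm high, to the robot's left; origin under its centre.
Mind the look-alikes: they are no part of the job. Of the things that look like the cap, the largest one is meant.

How it is judged (in metres and radians):
On the way, in this order (a step that is already met when the one before it is completed fails the run):
1. the cap is unscrewed and lifted clear of the stud: its rim at least 38 mm above the lower plate along the stud's axis (z of cap in the frame of head above 0.038 m), for 0.1 s.
2. the cap stands upright, released, in the tray (x of cap_mid in the frame of tray between -0.046 and 0.046 m and y of cap_mid in the frame of tray between -0.046 and 0.046 m and height (world z) of cap_mid below 0.036 m and angle between cap_mid's own z axis and vertical below 0.12 rad and linear speed of cap below 0.02 m/s and contact force between cap and the fingers below 0.05 N), for 0.2 s.
3. the upper plate lies flush on the lower plate over stud and posts, released (x of plate_mid in the frame of head between -0.004 and 0.004 m and y of plate_mid in the frame of head between -0.004 and 0.004 m and z of plate_mid in the frame of head between -0.0085 and 0.0085 m and angle between the z axis of plate_mid and the z axis of head, either way round below 0.05 rad and angle between the y axis of plate_mid and the y axis of head, either way round below 0.08 rad and linear speed of plate below 0.02 m/s and contact force between plate and the fingers below 0.05 N), for 0.2 s.
At the end, for the whole second after the job is handed in: Cap upright (0.12 rad), open end down, on the tray floor, its axis within 46 mm of the tray centre along each side; upper plate over stud and posts, within 4 mm of centred, 2.5 mm of flush, parallel within 0.05 rad and lengthwise within 0.08 rad; both at rest and released (all of step 2 and all of step 3); the robot touches nothing.
It fails at once if a bystander (pots, bottle, tube rack, pen holder, spatula, tape dispenser) is pushed more than 30 mm (distance of any of pot_a, pot_b, reagent, tube_rack, pen_cup, scraper, tape from where it was at the start of the episode above 0.03 m).
It also fails if it takes over 72 s, if anything falls off the work surface, if the arm or the gripper's body presses on something with over 40 N, if the wrist force passes 120 N, or if a joint passes its speed limit or range.

## Working session

There is one attempt and no reset: what is moved stays moved. The work goes in short steps, Python scripts to look and compute and a tool call to move; the robot and the scene stay as the last step left them, time stands still between calls to the robot, and variables do not carry over. Pictures are saved under pics/ and viewed, and the job is handed in when it is done.

Besides the shell and the picture viewer there is one more tool, called after "Call:" by a JSON object that holds its "method" and its "body". drive_tool: Moves the arm, as the interface text tells. Its arguments: {"type":"object","properties":{"moves":{"type":"array","items":{"type":"array","items":{"type":"array","items":{"type":"number"}}}}},"required":["moves"]}

```bash
mkdir -p pics
python3 - <<'E'
from bench import arm
import cv2,numpy as np
print(arm.read_state())
for n in ["scene","side","wrist"]:
    p=arm.camera_params(n); print(n,p)
    im,d=arm.get_image(n)
    cv2.imwrite(f"pics/{n}0.png",im[:,:,::-1]); np.save(f"pics/{n}0.npy",d)
E
```

```text
{'clock': 0.0, 'joints': array([-9.01392341e-01,  3.85563414e-01,  6.60351516e-03, -5.14111175e-04,
       -1.19396895e+00, -2.58617183e-01]), 'joint_vel': array([-0.00107776, -0.00175914,  0.00085227,  0.0012626 ,  0.00026523,
        0.00029082]), 'joint_efforts': array([ 5.82957136e-05, -3.92287838e+01,  1.88400900e+01,  4.18620095e+00,
       -4.60841926e-03,  7.22824382e-06]), 'position': array([ 249.3488157 , -572.39256647,  199.60652888]), 'ee_rot': array([-2.03859335e-01,  9.78999580e-01,  1.06044402e-03, -2.63535468e-04]), 'contact_force': array([ 1.44210145,  0.66083146, -0.15032215]), 'wrist_torque': array([ 0.00272924, -0.04380051,  0.01536841]), 'gripper_width': 85.65334509311367}
scene {'fov_y': 45.825914413122796, 'cx': 248.73891706875278, 'cy': 190.94734890099488, 'world_from_camera': array([[-8.02470708e-01,  5.08126209e-01, -3.12807478e-01,
         9.24822573e+02],
       [ 5.96661137e-01,  6.78037598e-01, -4.29255756e-01,
         6.05113562e+02],
       [-6.02086875e-03, -5.31105236e-01, -8.47284473e-01,
         1.18719545e+03],
       [ 0.00000000e+00,  0.00000
[... 243 characters left out ...]
,
       [-5.24103622e-01,  5.79261151e-01, -6.24317157e-01,
         7.25683590e+02],
       [ 2.11706297e-02, -7.23976035e-01, -6.89500185e-01,
         8.53621568e+02],
       [ 0.00000000e+00,  0.00000000e+00,  0.00000000e+00,
         1.00000000e+00]])}
wrist {'fov_y': 65.70646984690485, 'cx': 254.81706198738465, 'cy': 197.7840658761616, 'T_tool_cam': array([[-7.29155108e-04, -9.54854048e-01, -2.97074427e-01,
         7.62643867e+01],
       [ 9.99999734e-01, -6.95522039e-04, -2.18911067e-04,
        -1.33597293e-01],
       [ 2.40630702e-06, -2.97074508e-01,  9.54854301e-01,
        -1.72763485e+02],
       [ 0.00000000e+00,  0.00000000e+00,  0.00000000e+00,
         1.00000000e+00]])}
```

View pics/scene0.png

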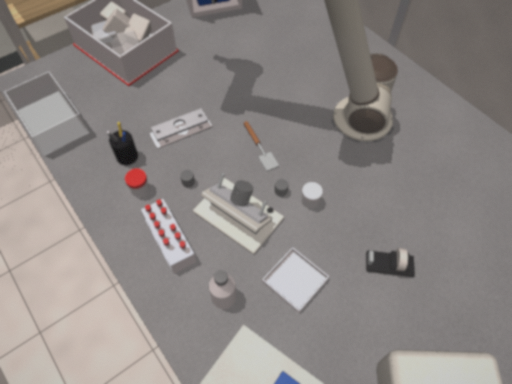

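View pics/side0.png

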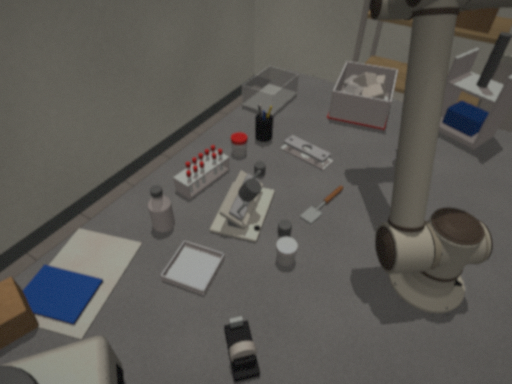

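View pics/wrist0.png

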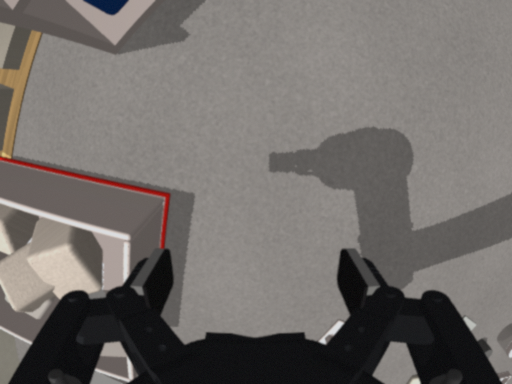

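The scene view shows the cap on the head at about (242,193), the tray at (297,279), the plate on its stand at (181,127), and small look-alikes at (187,178) and (281,187). I'll enlarge these areas next.

```bash
cat > h.py <<'E'
import numpy as np,cv2
from scipy.spatial.transform import Rotation as R
from bench import arm
def cam(n):
    p=arm.camera_params(n); f=192/np.tan(np.radians(p['fov_y']/2)); return p,f
def cloud(n,d,T=None):
    p,f=cam(n); v,u=np.mgrid[:384,:512]; x=u-p['cx'];y=v-p['cy']
    if n=='wrist':
        r=np.hypot(x,y)+1e-9; t=r/f; s=np.tan(t)/r; X=np.stack([x*s*d,y*s*d,d],-1); M=T@p['T_tool_cam']
    else:
        X=np.stack([x/f*d,y/f*d,d],-1); M=p['world_from_camera']
    return X@M[:3,:3].T+M[:3,3]
def Ttool():
    s=arm.read_state(); T=np.eye(4);T[:3,:3]=R.from_quat(s['ee_rot']).as_matrix();T[:3,3]=s['position'];return T
def proj(n,P,T=None):
    p,f=cam(n); P=np.atleast_2d(P); M=T@p['T_tool_cam'] if n=='wrist' else p['world_from_camera']
    C=(P-M[:3,3])@M[:3,:3]
    if n=='wrist':
        r=np.hypot(C[:,0],C[:,1]);t=np.arctan2(r,C[:,2]);k=f*t/np.maximum(r,1e-9);return C[:,:2]*k[:,None]+[p['cx'],p['cy']]
    return C[:,:2]/C[:,2:]*f+[p['cx'],p['cy']]
def crop(src,x0,y0,x1,y1,k,out):
    im=cv2.imread(src)[y0:y1,x0:x1]; cv2.imwrite(out,cv2.resize(im,None,fx=k,fy=k,interpolation=cv2.INTER_CUBIC))
E
python3 - <<'E'
from h import *
crop('pics/scene0.png',130,90,340,310,2.7,'pics/c1.png')
crop('pics/side0.png',150,120,345,300,3.3,'pics/c2.png')
for n in['scene','side']:
    W=cloud(n,np.load(f'pics/{n}0.npy')); np.save(f'pics/{n}W.npy',W)
W=np.load('pics/sceneW.npy')
for u,v in[(297,279),(181,127),(270,250),(242,183),(200,215),(240,235),(225,205),(281,184),(187,175),(380,200)]:print(u,v,W[v,u].round())
E
```

```text
297 279 [553. 314.   6.]
181 127 [ 520. -333.    7.]
270 250 [557. 200.   2.]
242 183 [532.  35. 125.]
200 215 [657.  -7.  16.]
240 235 [600. 114.  11.]
225 205 [598.  42.  81.]
281 184 [408.  62.  38.]
187 175 [ 619. -133.   44.]
380 200 [186. 269.  -0.]
```

View pics/c1.png

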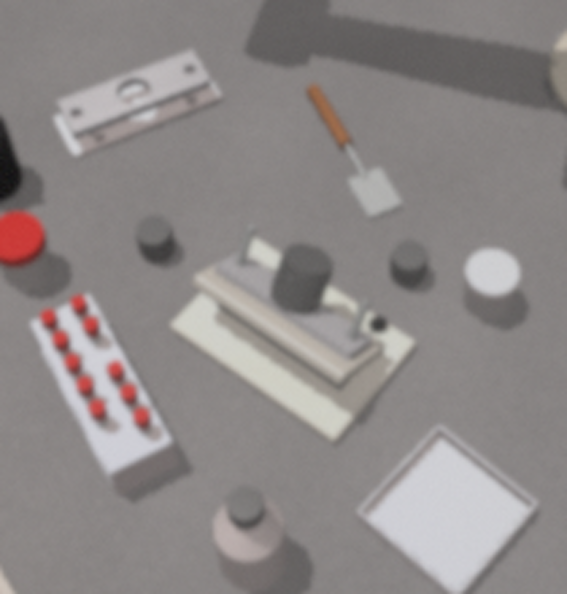

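View pics/c2.png

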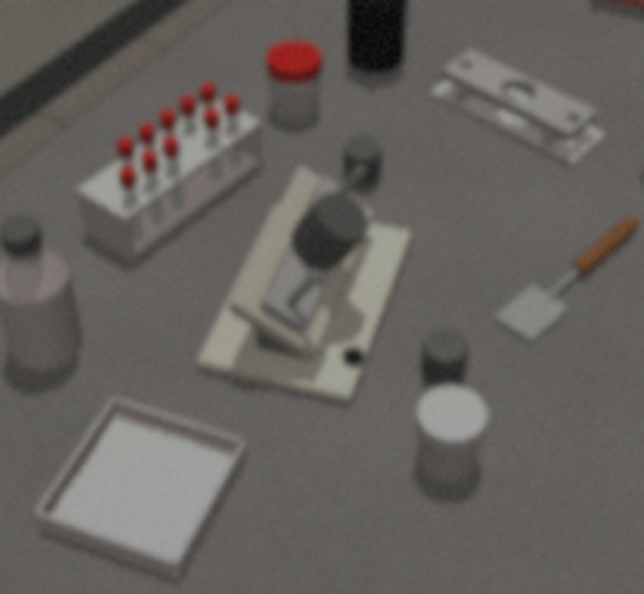

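Run:
```python
from h import *
for n in['scene','side']:
    W=np.load(f'pics/{n}W.npy'); P=W.reshape(-1,3)
    im=cv2.imread(f'pics/{n}0.png').reshape(-1,3)
    m=(P[:,0]>440)&(P[:,0]<700)&(P[:,1]>-110)&(P[:,1]<170)&(P[:,2]>25)&(P[:,2]<160)
    Q=P[m]; print(n,len(Q))
    # normals on grid
    G=cv2.GaussianBlur(W.astype(np.float32),(3,3),0)
    N=np.cross(np.roll(G,-1,1)-np.roll(G,1,1),np.roll(G,-1,0)-np.roll(G,1,0)); N/=np.linalg.norm(N,axis=2,keepdims=True)+1e-9
    N[N[...,2]<0]*=-1
    N=N.reshape(-1,3)[m]
    k=(abs(N[:,2]-.866)<.09)&(N[:,0]<-.2)
    print(k.sum(),np.median(N[k],0))
    for z in range(30,140,10):
        s=Q[(Q[:,2]>=z)&(Q[:,2]<z+10)]
        if len(s): print(z,len(s),s.mean(0).round(),s.min(0).round(),s.max(0).round())
    # tray, stand
    t=P[(abs(P[:,0]-553)<100)&(abs(P[:,1]-300)<120)&(P[:,2]>14)&(P[:,2]<30)]
    print('tray',len(t),t.mean(0),cv2.minAreaRect(t[:,:2].astype(np.float32)))
    t=P[(abs(P[:,0]-520)<110)&(abs(P[:,1]+333)<120)&(P[:,2]>28)&(P[:,2]<48)]
    print('plate',len(t),t.mean(0),cv2.minAreaRect(t[:,:2].astype(np.float32)),np.median(t[:,2]))
```

```text
scene 1834
478 [-0.44817793 -0.11364608  0.8753172 ]
30 3 [532. 108.  34.] [507.  67.  30.] [572. 138.  39.]
40 37 [521.  83.  47.] [502. -46.  41.] [553. 142.  50.]
50 25 [522. 132.  54.] [510.  60.  50.] [541. 149.  60.]
60 81 [539.  88.  66.] [516. -38.  60.] [575. 155.  70.]
70 369 [573.  65.  77.] [522. -41.  70.] [632. 158.  80.]
80 754 [585.  63.  84.] [529. -34.  80.] [632. 157.  90.]
90 111 [570.  59.  94.] [525. -30.  90.] [627. 134. 100.]
100 90 [558.  56. 105.] [508. -31. 100.] [577. 123. 110.]
110 131 [544.  48. 115.] [509. -31. 110.] [573. 122. 120.]
120 153 [540.  51. 125.] [513. -28. 120.] [566. 121. 130.]
130 67 [548.  49. 134.] [533.  29. 130.] [560.  70. 139.]
tray 398 [560.33280116 310.73139298  21.32997223] ((565.27734375, 275.942138671875), (132.1109161376953, 201.38803100585938), 10.88695240020752)
plate 751 [ 529.00237442 -325.04957667   37.89794962] ((527.11962890625, -326.3719787597656), (66.84222412109375, 180.7599334716797), 80.8083267211914) 38.2718810387355
side 1476
376 [-0.4749478 -0.1152612  0.8658879]
30 16 [544. 139.  36.] [505. 135.  30.] [562. 142
[... 209 characters left out ...]
. -37.  70.] [615. 160.  80.]
80 494 [579.  74.  85.] [522. -36.  80.] [629. 159.  90.]
90 65 [549.  65.  95.] [518. -26.  90.] [613. 125. 100.]
100 74 [543.  65. 105.] [510. -28. 100.] [575. 125. 110.]
110 108 [530.  53. 116.] [509. -26. 110.] [569. 124. 120.]
120 117 [535.  52. 125.] [513. -28. 120.] [565. 122. 130.]
130 56 [547.  51. 134.] [533.  23. 130.] [557.  69. 139.]
tray 473 [557.80552098 314.90280936  20.99146535] ((565.1414184570312, 277.2420654296875), (131.25132751464844, 203.64389038085938), 10.747087478637695)
plate 504 [ 522.82895941 -321.18144187   38.15634227] ((527.71484375, -326.6628723144531), (63.58820343017578, 183.77503967285156), 80.34477996826172) 39.03934401475766
```

```bash
cat > fit.py <<'E'
from h import *
from scipy.optimize import least_squares
def box(L,c,h):
    q=abs(L-c)-h; return np.linalg.norm(np.maximum(q,0),axis=1)+np.minimum(q.max(1),0)
def cyl(L,c,r,z0,z1):
    a=np.hypot(L[:,0]-c[0],L[:,1]-c[1])-r; b=abs(L[:,2]-(z0+z1)/2)-(z1-z0)/2
    q=np.stack([a,b],1); return np.linalg.norm(np.maximum(q,0),axis=1)+np.minimum(q.max(1),0)
def headR(phi,tilt=np.pi/6):
    # phi: yaw of x axis
    return R.from_euler('z',phi).as_matrix()@R.from_euler('y',-tilt).as_matrix()
def fithead(P,p0,capz=0,cap=True,plate2=False):
    def sd(p,P):
        L=(P-p[:3])@headR(p[3])
        D=[box(L,[0,0,-6],[22,90,6]),box(L,[0,0,-18],[45,100,6]),cyl(L,[0,75],5,0,50),cyl(L,[0,-75],5,0,50)]
        if cap:D.append(cyl(L,[0,0],27.5,capz,capz+55))
        if plate2:D.append(box(L,[0,0,6],[28,90,6]))
        return np.min(D,axis=0),L
    p=np.array(p0,float)
    for th in(15,8,5,5):
        d,L=sd(p,P); k=(abs(d)<th)&(L[:,2]>-17)
        r=least_squares(lambda q:sd(q,P[k])[0],p,loss='soft_l1',f_scale=1.5,x_scale=[1,1,1,.01]);p=r.x
    d,L=sd(p,P);k=(abs(d)<5)&(L[:,2]>-17); return p,k.sum(),np.sqrt(np.mean(d[k]**2)),np.median(d[k])
def fitplate(P,p0,z0=25):
    # p: x,y,yaw of long (y) axis frame , flat
    def sd(p,P):
        c,s=np.cos(p[2]),np.sin(p[2]); L=(P-[p[0],p[1],0])@np.array([[c,-s,0],[s,c,0],[0,0,1]]); L[:,2]-=p[3]
        d=box(L,[0,0,-6],[28,90,6])
        for y,r in((0,20),(75,7),(-75,7)): d=np.maximum(d,r-np.hypot(L[:,0],L[:,1]-y))
        return d,L
    p=np.array(list(p0)+[37.],float)
    for th in(15,8,5,5):
        d,L=sd(p,P);k=(abs(d)<th)&(P[:,2]>20)
        r=least_squares(lambda q:sd(q,P[k])[0],p,loss='soft_l1',f_scale=1.5,x_scale=[1,1,.01,1]);p=r.x
    return p,k.sum(),np.sqrt(np.mean(sd(p,P[k])[0]**2))
def fittray(P,p0):
    def sd(p,P):
        c,s=np.cos(p[2]),np.sin(p[2]); L=(P-[p[0],p[1],0])@np.array([[c,-s,0],[s,c,0],[0,0,1]])
        return np.maximum(box(L,[0,0,11],[65,65,11]),-box(L,[0,0,29],[61,61,25])),L
    p=np.array(p0,float)
    for th in(15,8,5):
        d,L=sd(p,P);k=(abs(d)<th)&(P[:,2]>3)
        r=least_squares(lambda q:sd(q,P[k])[0],p,loss='soft_l1',f_scale=1.5,x_scale=[1,1,.01]);p=r.x
    return p,k.sum(),np.sqrt(np.mean(sd(p,P[k])[0]**2))
E
python3 - <<'E'
from fit import *
a=[np.load(f'pics/{n}W.npy').reshape(-1,3) for n in['scene','side']]
for P in a+[np.vstack(a)]:
    H=P[(P[:,0]>440)&(P[:,0]<700)&(P[:,1]>-110)&(P[:,1]<170)&(P[:,2]>35)&(P[:,2]<160)]
    print('head',fithead(H,[575,55,80,.23]))
    H=P[(abs(P[:,0]-527)<130)&(abs(P[:,1]+326)<130)&(P[:,2]<60)]
    print('plate',fitplate(H,[527,-326,np.radians(-9.5)]),fitplate(H,[527,-326,np.radians(80.5)]))
    H=P[(abs(P[:,0]-553)<120)&(abs(P[:,1]-314)<120)&(P[:,2]<60)]
    print('tray',fittray(H,[556,314,.18]))
E
```

```text
head (array([5.57403100e+02, 4.96090960e+01, 7.71037889e+01, 2.77601893e-01]), np.int64(1619), np.float64(1.5596391777217626), np.float64(-0.0907312871544832))
plate (array([ 526.85658327, -327.91877678,    1.41083361,   39.13207826]), np.int64(759), np.float64(2.0141931829381177)) (array([ 526.85658328, -327.91877673,    1.41083361,   39.13207825]), np.int64(759), np.float64(2.014193182630488))
tray (array([5.57908092e+02, 3.14082621e+02, 1.86124190e-01]), np.int64(2014), np.float64(2.1662384721730525))
head (array([5.58580783e+02, 5.06192851e+01, 7.75870247e+01, 2.79566106e-01]), np.int64(1384), np.float64(1.3392310079668654), np.float64(-0.025609874811089117))
plate (array([ 527.78159939, -326.82964725,   -0.81889523,   40.32069698]), np.int64(205), np.float64(2.0929794600363394)) (array([ 528.07033849, -326.55970135,    1.40562038,   39.96730228]), np.int64(522), np.float64(1.6905298234494466))
tray (array([5.54949994e+02, 3.14527081e+02, 1.90841230e-01]), np.int64(2128), np.float64(2.117154474105817))
head (array([5.57750534e+02, 5.01207412e+01, 7.72126905e+01, 2.77273573e-01]), np.int64(3005), np.float64(1.4928148815629012), np.float64(-0.067790689113437))
plate (array([ 527.02200669, -326.64622007,   -0.86877129,   39.63582977]), np.int64(514), np.float64(2.2107197254803137)) (array([ 527.40139199, -327.2577245 ,    1.40619854,   39.54267992]), np.int64(1284), np.float64(1.9476233176466864))
tray (array([5.58218062e+02, 3.14716450e+02, 1.87047813e-01]), np.int64(4134), np.float64(2.151748791212618))
```

```bash
cat >> h.py <<'E'
def headRm(phi): return R.from_euler('z',phi).as_matrix()@R.from_euler('y',-np.pi/6).as_matrix()
def Rtool(base,alpha): # tool z = -base z; tool x at in-plane angle alpha
    return base@R.from_euler('z',alpha).as_matrix()@np.diag([1,-1,-1.])
def plan(pos,Rt,n=None,hand=1,T0=None,vmax=45,wmax=.14):
    T=Ttool() if T0 is None else T0
    rv=(R.from_matrix(T[:3,:3].T@Rt)).as_rotvec(); dp=np.array(pos)-T[:3,3]
    n=n or int(np.ceil(max(np.linalg.norm(dp)/vmax,np.linalg.norm(rv)/wmax,1)))
    rows=[]
    for i in range(n):
        Ri=T[:3,:3]@R.from_rotvec(rv*i/n).as_matrix()
        rows.append([hand]+list((Ri.T@dp/n/1000).round(4))+list((rv/n).round(3)))
    print(n,'rows'); print(str(rows).replace(' ',''))
def st():
    s=arm.read_state(); print('t',round(s['clock'],2),'j',s['joints'].round(3),'p',s['position'].round(1),'F',s['contact_force'].round(1),'w',round(s['gripper_width'],1))
E
python3 - <<'E'
from h import *
O=np.array([557.9,50.1,77.3]);H=headRm(.278)
plan(O+155*H[:,2],Rtool(H,1.89))
E
```

```text
15 rows
[[1,np.float64(-0.0303),np.float64(0.0305),np.float64(-0.0007),np.float64(-0.02),np.float64(-0.032),np.float64(0.09)],[1,np.float64(-0.0274),np.float64(0.0331),np.float64(0.0008),np.float64(-0.02),np.float64(-0.032),np.float64(0.09)],[1,np.float64(-0.0243),np.float64(0.0354),np.float64(0.0024),np.float64(-0.02),np.float64(-0.032),np.float64(0.09)],[1,np.float64(-0.0209),np.float64(0.0374),np.float64(0.0038),np.float64(-0.02),np.float64(-0.032),np.float64(0.09)],[1,np.float64(-0.0173),np.float64(0.039),np.float64(0.0052),np.float64(-0.02),np.float64(-0.032),np.float64(0.09)],[1,np.float64(-0.0136),np.float64(0.0403),np.float64(0.0065),np.float64(-0.02),np.float64(-0.032),np.float64(0.09)],[1,np.float64(-0.0097),np.float64(0.0412),np.float64(0.0077),np.float64(-0.02),np.float64(-0.032),np.float64(0.09)],[1,np.float64(-0.0057),np.float64(0.0417),np.float64(0.0087),np.float64(-0.02),np.float64(-0.032),np.float64(0.09)],[1,np.float64(-0.0016),np.float64(0.0419),np.float64(0.0097),np.float64(-0.02),np.float64(-0.032),np.float64(0.09)],[1,np.float64(0.0025),np.float64(0.0416),np.float64(0.0105),np.float64(-0.02),np.float64(-0.032),np.float64(0.09)],[1,np.float64(0.0065),np.float64(0.041),np.float64(0.0112),np.float64(-0.02),np.float64(-0.032),np.float64(0.09)],[1,np.float64(0.0106),np.float64(0.04),np.float64(0.0117),np.float64(-0.02),np.float64(-0.032),np.float64(0.09)],[1,np.float64(0.0145),np.float64(0.0387),np.float64(0.0121),np.float64(-0.02),np.float64(-0.032),np.float64(0.09)],[1,np.float64(0.0183),np.float64(0.0369),np.float64(0.0123),np.float64(-0.02),np.float64(-0.032),np.float64(0.09)],[1,np.float64(0.0219),np.float64(0.0349),np.float64(0.0124),np.float64(-0.02),np.float64(-0.032),np.float64(0.09)]]
```

Call:
{"method": "drive_tool", "body": {"moves": [[[1,-0.03,0.03,0,-0.02,-0.032,0.09],[1,-0.027,0.033,0.001,-0.02,-0.032,0.09],[1,-0.024,0.035,0.002,-0.02,-0.032,0.09],[1,-0.021,0.037,0.004,-0.02,-0.032,0.09],[1,-0.017,0.039,0.005,-0.02,-0.032,0.09],[1,-0.014,0.04,0.006,-0.02,-0.032,0.09],[1,-0.01,0.041,0.008,-0.02,-0.032,0.09],[1,-0.006,0.042,0.009,-0.02,-0.032,0.09],[1,-0.002,0.042,0.01,-0.02,-0.032,0.09],[1,0.002,0.042,0.01,-0.02,-0.032,0.09],[1,0.006,0.041,0.011,-0.02,-0.032,0.09],[1,0.01,0.04,0.012,-0.02,-0.032,0.09],[1,0.014,0.039,0.012,-0.02,-0.032,0.09],[1,0.018,0.037,0.012,-0.02,-0.032,0.09],[1,0.022,0.035,0.012,-0.02,-0.032,0.09]]]}}

```text
clock: 1.65
position: [486.3, -12.2, 213.2]
ee_rot: [0.437, 0.865, 0.17, 0.178]
contact_force: [-0.2, -1.0, -1.0]
gripper_width: 85.5
```

```bash
sed -i 's/rows.append(.*/rows.append([hand]+[float(x) for x in (Ri.T@dp\/n\/1000).round(4)]+[float(x) for x in (rv\/n).round(3)])/' h.py
python3 - <<'E'
from h import *
st()
O=np.array([557.9,50.1,77.3]);H=headRm(.278)
plan(O+155*H[:,2],Rtool(H,1.89))
E
```

```text
t 1.65 j [ 0.317 -0.102 -0.66   0.02  -0.516 -2.837] p [486.3 -12.2 213.2] F [-0.2 -1.  -1. ] w 85.5
1 rows
[[1,0.0354,0.0202,0.0058,-0.023,-0.017,0.037]]
```

Call:
{"method": "drive_tool", "body": {"moves": [[[1,0.018,0.01,0.003,-0.012,-0.008,0],[1,0.018,0.01,0.003,-0.012,-0.008,0],[1,0,0,0,0,0,0]]]}}

```text
clock: 1.95
position: [482.7, 31.4, 210.7]
ee_rot: [0.43, 0.865, 0.178, 0.188]
contact_force: [-1.3, 0.1, 0.5]
gripper_width: 85.1
```

Run:
```python
from fit import *
st()
T=Ttool(); im,d=arm.get_image('wrist'); cv2.imwrite('pics/w1.png',im[:,:,::-1]); W=cloud('wrist',d,T); np.save('pics/w1W.npy',W)
P=W.reshape(-1,3)[(d>0).ravel()]
H=P[(P[:,0]>440)&(P[:,0]<700)&(P[:,1]>-110)&(P[:,1]<200)&(P[:,2]>35)&(P[:,2]<160)]
print(len(H),fithead(H,[557.9,50,77.3,.278]))
```

```text
t 1.95 j [ 0.451 -0.127 -0.761  0.188 -0.425 -3.095] p [482.7  31.4 210.7] F [-1.3  0.1  0.5] w 85.1
11997 (array([5.57973324e+02, 5.10344005e+01, 7.49644634e+01, 2.77838336e-01]), np.int64(11994), np.float64(0.7290866677550135), np.float64(-0.015025006541272035))
```

View pics/w1.png

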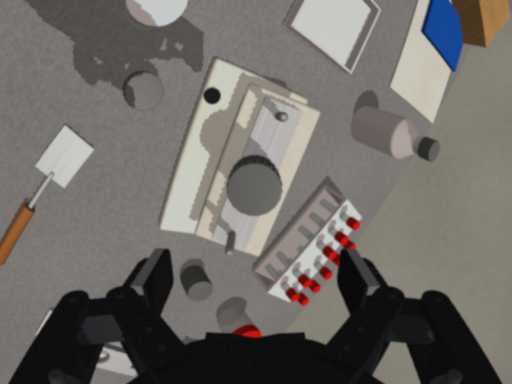

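```bash
cat > kin.py <<'E'
from h import *
from scipy.optimize import least_squares
J=np.array([[-.9014,.3856,.0066],[.317,-.102,-.66],[.451,-.127,-.761]])
Pt=np.array([[249.35,-572.4,199.6],[486.3,-12.2,213.2],[482.7,31.4,210.7]])
Q=[[-.20386,.979,.00106,-.00026],[.437,.865,.17,.178],[.43,.865,.178,.188]]
Z=R.from_quat(Q).as_matrix()[:,:,2]
def wc(p,j):
    L2,L3,h,d,a,Lt=p; q=j[1]-j[2]
    r=a+L2*np.sin(j[1])+L3*np.cos(q); z=h+L2*np.cos(j[1])-L3*np.sin(q)
    c,s=np.cos(j[0]),np.sin(j[0]); return np.array([c*r-s*d,s*r+c*d,z])
def res(p): return np.concatenate([wc(p,J[i])+p[5]*Z[i]-Pt[i] for i in range(3)])
r=least_squares(lambda p:np.concatenate([res(p),[p[4]*.05]]),[400,400,300,-160,0,230])
if __name__=='__main__':
    print(r.x,abs(res(r.x)).max())
    p=r.x
    H=headRm(.278);O=np.array([558,51,75.])
    for s in(180,155,120,90,60,40,20):
        w=O+s*H[:,2]+p[5]*H[:,2]
        q=least_squares(lambda j:wc(p,j)-w,[.45,-.1,-.7]).x; Rz=R.from_euler('z',q[0]).as_matrix()
        t=Rz.T@(-H[:,2]); pf=q[1]-q[2]; f=np.array([np.cos(pf),0,-np.sin(pf)])
        print(s,q.round(3),'j5~',-np.arccos(t@f))
E
python3 kin.py
```

```text
[ 509.79196234  279.67130577   93.38485581 -160.65923959  152.03647271
  263.99824373] 7.24084230646605
180 [ 0.456 -0.181 -0.686] j5~ -0.5554197277979142
155 [ 0.449 -0.122 -0.738] j5~ -0.4454849568543216
120 [ 0.44  -0.03  -0.803] j5~ -0.2905277317205299
90 [ 0.433  0.057 -0.852] j5~ -0.16218904442491736
60 [ 0.427  0.15  -0.894] j5~ -0.07470834518515554
40 [ 0.423  0.215 -0.918] j5~ -0.1082656172918445
20 [ 0.419  0.28  -0.937] j5~ -0.17988277280637693
```

```bash
cat >> h.py <<'E'
O=np.array([558.,51.,75.]);H=headRm(.278)
def hp():
    T=Ttool(); L=H.T@(T[:3,3]-O); A=H.T@T[:3,:3]
    print('head xyz',L.round(2),'tilt(z)',(-A[:2,2]).round(4),'alpha',round(float(np.arctan2(A[1,0],A[0,0])),3)); st()
E
python3 - <<'E'
from h import *
hp()
T=Ttool();A=H.T@T[:3,:3];al=np.arctan2(A[1,0],A[0,0])
plan(O+125*H[:,2],Rtool(H,al+.2))
E
```

```text
head xyz [  0.71   1.22 156.58] tilt(z) [ 0.0005 -0.0088] alpha 1.935
t 2.0 j [ 0.45  -0.127 -0.76   0.186 -0.426 -3.097] p [483.   30.9 211. ] F [-0.4 -0.4 -0.3] w 85.3
2 rows
[[1,-0.0006,-0.0006,0.0158,0.002,-0.004,-0.1],[1,-0.0005,-0.0006,0.0158,0.002,-0.004,-0.1]]
```

Call:
{"method": "drive_tool", "body": {"moves": [[[1,-0.0005,-0.0005,0.015,0.002,-0.004,-0.1],[1,-0.0005,-0.0005,0.015,0.002,-0.004,-0.1],[1,0,0,0,0,0,0]]]}}

```text
clock: 2.3
position: [498.5, 32.8, 185.5]
ee_rot: [0.345, 0.902, 0.156, 0.208]
contact_force: [0.1, -0.2, 0.0]
gripper_width: 85.6
```

Run:
```python
from h import *
hp(); print(arm.read_state()['ee_rot'])
```

```text
head xyz [  1.36  -1.22 126.83] tilt(z) [-0.0019  0.0006] alpha 2.132
t 2.3 j [ 0.436 -0.063 -0.803  0.255 -0.32  -2.96 ] p [498.5  32.8 185.5] F [ 0.1 -0.2  0. ] w 85.6
[0.34549614 0.90175853 0.15565704 0.20792992]
```

```bash
cat > kin.py <<'E'
from h import *
from scipy.optimize import least_squares
import json,os
D=[([-.9014,.3856,.0066,-.0005,-1.194,-.2586],[249.35,-572.4,199.6],[-.20386,.979,.00106,-.00026]),
([.317,-.102,-.66,.02,-.516,-2.837],[486.3,-12.2,213.2],[.437,.865,.17,.178]),
([.451,-.127,-.761,.188,-.425,-3.095],[482.7,31.4,210.7],[.43,.865,.178,.188]),
([.436,-.063,-.803,.255,-.32,-2.96],[498.5,32.8,185.5],[.3455,.9018,.1557,.2079])]
if os.path.exists('kd.json'): D+=json.load(open('kd.json'))
J=np.array([d[0] for d in D]);Pt=np.array([d[1] for d in D]);RT=R.from_quat([d[2] for d in D]).as_matrix()
def e(a,t): return R.from_euler(a,t).as_matrix()
def fk(p,j):
    L2,L3,h,a,el,Lt,d2,d5=p
    R1=e('z',j[0]); R2=R1@e('y',j[1]); R3=R1@e('y',j[1]-j[2]); R4=R3@e('x',j[3]); R5=R4@e('y',-j[4])
    P=R1@[a,d2,h]+R2@[0,0,L2]+R3@[L3,0,el]+R4@[0,d5,0]+R5@[Lt,0,0]
    R6=R5@e('x',-j[5]) if False else R5@e('x',SG*j[5])@RC
    return P,R6
SG=1;RC=np.eye(3)
def cal():
    global SG,RC
    best=None
    for s in(1,-1):
        SG=s; RC=np.eye(3); C=[fk(p0,J[i])[1].T@RT[i] for i in range(len(J))]
        m=R.from_matrix(C).mean(); er=max((m.inv()*R.from_matrix(c)).magnitude() for c in C)
        if best is None or er<best[0]: best=(er,s,m.as_matrix())
    SG,RC=best[1],best[2]; return best[0]
p0=np.array([400,400,300,0,0,230,-160,0.])
er=cal()
def res(p): return np.concatenate([fk(p,J[i])[0]-Pt[i] for i in range(len(J))])
f=least_squares(lambda p:np.concatenate([res(p),(p-p0)*.003]),p0); P=f.x
def ik(pos,Rt,j0):
    def g(j):
        x,r=fk(P,j); return np.concatenate([(x-pos)/100,R.from_matrix(r.T@Rt).as_rotvec()])
    s=least_squares(g,j0); return s.x,np.abs(s.fun).max()
if __name__=='__main__':
    print('ori err',er,SG,RC.round(2)); print(P.round(1),np.abs(res(P)).max())
    for add in(0.,):
      j=J[3]
      for s in(127,110,100,90,80,70,60,50,40,30,20,15):
        j,er=ik(O+s*H[:,2],Rtool(H,2.13),j); print(s,j.round(3),round(er,4))
E
python3 kin.py
```

```text
ori err 0.2803161052340513 -1 [[ 0.08  0.02  1.  ]
 [-0.97 -0.21  0.08]
 [ 0.21 -0.98  0.  ]]
[ 222.4  -62.1 -210.   551.4   71.5 -120.1  -92.8  -74.6] 12.945895528487483
127 [ 0.388 -0.06  -1.091  0.619 -0.046 -2.274] 0.0
110 [ 0.318  0.122 -0.929  1.246 -0.064 -1.586] 0.0
100 [ 0.279  0.196 -0.848  1.543 -0.08  -1.255] 0.0242
90 [ 0.278  0.249 -0.758  1.55  -0.081 -1.252] 0.0559
80 [ 0.277  0.302 -0.671  1.555 -0.082 -1.248] 0.0854
70 [ 0.276  0.353 -0.587  1.56  -0.081 -1.244] 0.1125
60 [ 0.275  0.404 -0.507  1.566 -0.08  -1.241] 0.1372
50 [ 0.273  0.453 -0.431  1.571 -0.079 -1.237] 0.1596
40 [ 0.272  0.501 -0.358  1.575 -0.078 -1.233] 0.1797
30 [ 0.271  0.549 -0.287  1.58  -0.076 -1.228] 0.1978
20 [ 0.27   0.597 -0.22   1.585 -0.074 -1.224] 0.2137
15 [ 0.269  0.62  -0.187  1.588 -0.073 -1.222] 0.221
```

Run:
```python
from kin import *
import itertools
for i in range(4):
    z=RT[i][:,2]; print('yaw',np.arctan2(z[1],z[0]).round(3),'pitch down',np.arcsin(-z[2]).round(3),J[i].round(3), (J[i][1]-J[i][2]-J[i][4]).round(3))
out=[]
for s3,s4,s5,s6 in itertools.product((1,-1),repeat=4):
  for a4 in 'xyz':
   for a5 in 'xyz':
    C=[]
    for i,j in enumerate(J):
        B=e('z',j[0])@e('y',j[1]+s3*j[2])@e(a4,s4*j[3])@e(a5,s5*j[4]); C.append(B.T@RT[i])
    # want C_i = M0 * Rz(s6 j6) * ... : tool-side spin about tool z
    K=R.from_matrix([c@e('z',s6*j[5]).T for c,j in zip(C,J)]); m=K.mean(); out.append((max((m.inv()*k).magnitude() for k in K),s3,s4,s5,s6,a4,a5))
out.sort(); print(out[:5])
```

```text
yaw 2.017 pitch down 1.569 [-0.901  0.386  0.007 -0.    -1.194 -0.259] 1.573
yaw 0.295 pitch down 1.073 [ 0.317 -0.102 -0.66   0.02  -0.516 -2.837] 1.074
yaw 0.297 pitch down 1.047 [ 0.451 -0.127 -0.761  0.188 -0.425 -3.095] 1.059
yaw 0.277 pitch down 1.045 [ 0.436 -0.063 -0.803  0.255 -0.32  -2.96 ] 1.06
[(0.0010283085348207217, -1, -1, -1, -1, 'x', 'y'), (0.09134850591458014, 1, 1, 1, -1, 'z', 'y'), (0.14866823399420873, 1, -1, 1, -1, 'y', 'y'), (0.19687389357952517, -1, 1, -1, -1, 'y', 'y'), (0.1976902925716886, -1, 1, -1, -1, 'z', 'y')]
```

Only the sign of j4 was wrong: with that fixed, the orientation model agrees to 0.001 rad. I'll refit the lengths.

```bash
sed -i "s/R4=R3@e('x',j\[3\])/R4=R3@e('x',-j[3])/" kin.py; python3 kin.py
```

```text
ori err 0.0010306454517606332 -1 [[ 0.  0.  1.]
 [-1.  0.  0.]
 [-0. -1.  0.]]
[ 5.643e+02  4.216e+02  1.594e+02  2.000e-01  6.000e-01  3.271e+02
 -3.000e-01 -1.596e+02] 0.16219287633668955
127 [ 0.439 -0.065 -0.805  0.256 -0.322 -2.965] 0.0
110 [ 0.429 -0.026 -0.827  0.294 -0.263 -2.998] 0.0
100 [ 0.422 -0.004 -0.842  0.327 -0.225 -3.026] 0.0
90 [ 0.412  0.019 -0.86   0.373 -0.184 -3.065] 0.0
80 [ 0.396  0.042 -0.886  0.447 -0.136 -3.128] 0.0
70 [ 0.346  0.064 -0.94   0.646 -0.056 -3.286] 0.0
60 [ 0.326  0.088 -0.945  0.688 -0.026 -3.312] 0.0093
50 [ 0.344  0.115 -0.918  0.59  -0.032 -3.229] 0.0187
40 [ 0.357  0.141 -0.891  0.496 -0.035 -3.146] 0.0267
30 [ 0.367  0.167 -0.864  0.409 -0.035 -3.067] 0.0333
20 [ 0.372  0.192 -0.839  0.329 -0.034 -2.993] 0.0384
15 [ 0.374  0.205 -0.827  0.292 -0.032 -2.958] 0.0404
```

```bash
cat >> kin.py <<'E'
LO=np.array([-3.14,-1.21,-1.07,-3.16,-2.99,-3.1]);HI=np.array([3.14,2.06,1.41,2.05,-.16,3.1])
def ikall(pos,Rt,n=150,seed=0):
    rng=np.random.default_rng(seed); S=[]
    def g(j):
        x,r=fk(P,j); return np.concatenate([(x-pos)/100,R.from_matrix(r.T@Rt).as_rotvec()])
    for _ in range(n):
        j0=LO+(HI-LO)*rng.random(6); L=LO.copy();U=HI.copy();L[5]=-7;U[5]=7
        s=least_squares(g,j0,bounds=(L,U),max_nfev=60)
        if np.abs(s.fun).max()<1e-4 and not any(np.abs(s.x-t).max()<.01 for t in S): S.append(s.x)
    return S
E
python3 - <<'E'
from kin import *
for s in(15,35,60,100):
    print(s)
    for j in sorted(ikall(O+s*H[:,2],Rtool(H,0.),80),key=lambda a:a[0]): print(j.round(3))
E
```

```text
15
35
60
100
[ 0.422 -0.004 -0.843  0.329 -0.224  1.125]
[ 4.220e-01 -4.000e-03 -8.430e-01  3.290e-01 -2.240e-01 -5.158e+00]
```

Run:
```python
from kin import *
def m(g,spin=0.):
  print('g',g)
  for bx in(-40,-30,-20,-10,0,10,20,30,40):   # tilt about head y : + => tool z rotates ... 
    row=[]
    for by in(-40,-30,-20,-10,0,10,20,30,40):
        d=H@np.array([np.tan(np.radians(bx)),np.tan(np.radians(by)),-1]);d/=np.linalg.norm(d)
        # tool x: projection of head -y ; 
        x=H@np.array([0,-1,0.]);x-=d*(x@d);x/=np.linalg.norm(x);Rt=np.stack([x,np.cross(d,x),d],1)
        S=ikall(O+g*H[:,2]+24*d,Rt,12)
        S={tuple(s[:5].round(1)) for s in S}
        row.append('/'.join(f'{s[3]:.1f},{s[4]:.1f}' for s in S) or '-')
    print(bx,' | '.join(f'{r:>10}' for r in row))
m(39);m(10)
```

```text
g 39
-40   0.6,-1.0 |   0.4,-1.0 |   0.3,-1.0 |   0.1,-1.0 |  -0.0,-1.1 |  -0.2,-1.1 |  -0.3,-1.2 |  -0.4,-1.3 |  -0.5,-1.4
-30   0.8,-0.9 |   0.6,-0.8 |   0.4,-0.8 |   0.2,-0.8 |   0.0,-0.9 |  -0.2,-0.9 |  -0.4,-1.0 |  -0.5,-1.2 |  -0.6,-1.3
-20   1.1,-0.8 |   0.9,-0.7 |   0.7,-0.6 |   0.4,-0.5 |   0.0,-0.6 |  -0.2,-0.7 |  -0.5,-0.9 |  -0.6,-1.0 |  -0.7,-1.2
-10   1.4,-0.8 |   1.5,-0.6 |   1.4,-0.4 |   1.1,-0.2 |   0.1,-0.3 |  -0.3,-0.5 |  -0.6,-0.8 |  -0.8,-1.0 |  -0.9,-1.1
0   1.8,-0.8 |          - |          - |          - |          - |  -0.6,-0.4 |  -0.8,-0.7 |  -0.9,-0.9 |  -1.0,-1.1
10          - |          - |          - |          - |          - |  -1.0,-0.4 |  -1.1,-0.6 |  -1.1,-0.9 |  -1.1,-1.1
20          - |          - |  -3.0,-0.6 |  -2.3,-0.3 |  -1.7,-0.3 |  -1.5,-0.5 |  -1.4,-0.7 |  -1.3,-0.9 |  -1.3,-1.1
30          - |          - |  -2.8,-0.9 |  -2.5,-0.8 |  -2.1,-0.7 |  -1.9,-0.7 |  -1.7,-0.8 |  -1.5,-1.0 |  -1.4,-1.1
40          - |          - |          - |  -2.5,-1.2 |  -2.3,-1.1 |  -2.1,-1.0 |  -1.9,-1.1 |  -1.7,-1.1 |  -1.6,-1.2
g 10
-40   0.6,-1.0 |   0.4,-1
[... 339 characters left out ...]
.5,-0.7 |   1.6,-0.5 |   1.7,-0.3 |          - |   0.2,-0.3 |  -0.4,-0.5 |  -0.6,-0.7 |  -0.8,-0.9 |  -0.9,-1.1
0   1.9,-0.8 |          - |          - |          - |          - |  -0.6,-0.4 |  -0.8,-0.6 |  -1.0,-0.9 |  -1.0,-1.1
10          - |          - |          - |          - |          - |  -1.1,-0.4 |  -1.1,-0.6 |  -1.2,-0.9 |  -1.1,-1.1
20          - |          - |  -3.0,-0.7 |  -2.5,-0.4 |  -1.9,-0.4 |  -1.6,-0.5 |  -1.5,-0.7 |  -1.4,-0.9 |  -1.3,-1.1
30          - |          - |  -2.9,-1.0 |  -2.6,-0.9 |  -2.2,-0.8 |  -1.9,-0.8 |  -1.7,-0.9 |  -1.6,-1.0 |  -1.5,-1.1
40          - |          - |  -2.8,-1.4 |  -2.5,-1.3 |  -2.3,-1.1 |  -2.1,-1.1 |  -1.9,-1.1 |  -1.8,-1.1 |  -1.6,-1.2
```

```bash
cat >> kin.py <<'E'
def Rcone(beta,psi,flip):
    u=np.array([np.cos(psi),np.sin(psi),0]);z=np.cos(beta)*np.array([0,0,-1])+np.sin(beta)*u
    y=np.cross([0,0,1],u)*flip;x=np.cross(y,z);return H@np.stack([x,y,z],1)
def jl(j): return bool(np.all(j>=LO+.01)&np.all(j<=HI-.01))
E
python3 - <<'E'
from kin import *
for b in(12,16,20):
  for fl in(1,-1):
    for g in(39,):
      Rt=Rcone(np.radians(b),np.radians(120),fl)
      S=ikall(O+g*H[:,2]+24*Rt[:,2],Rt,30)
      S=[s for s in S if abs(s[5])<3.3]
      for s0 in S:
        out={}
        for rng in(range(120,-50,-5),range(120,250,5)):
          j=s0
          for ps in rng:
            Rt=Rcone(np.radians(b),np.radians(ps),fl); j2,er=ik(O+g*H[:,2]+24*Rt[:,2],Rt,j)
            if er>1e-3 or np.abs(j2-j).max()>.6: break
            j=j2; out[ps]=j
        print(b,fl)
        for ps in sorted(out)[::4]: print(ps,out[ps].round(2),jl(out[ps]))
E
```

```text
12 1
10 [ 0.29  0.2  -0.61 -0.72 -0.04 -0.69] False
30 [ 0.18  0.21 -0.53 -0.88 -0.22 -0.12] True
50 [ 0.15  0.22 -0.49 -0.84 -0.32  0.21] True
70 [ 0.16  0.23 -0.47 -0.74 -0.4   0.45] True
90 [ 0.18  0.24 -0.46 -0.63 -0.45  0.67] True
110 [ 0.22  0.25 -0.46 -0.5  -0.48  0.86] True
130 [ 0.27  0.25 -0.48 -0.35 -0.48  1.03] True
150 [ 0.33  0.25 -0.52 -0.19 -0.47  1.18] True
170 [ 0.38  0.24 -0.58 -0.01 -0.43  1.31] True
190 [ 0.42  0.24 -0.68  0.24 -0.35  1.38] True
210 [ 0.41  0.22 -0.83  0.65 -0.24  1.32] True
230 [ 0.1   0.2  -0.98  1.68 -0.09  0.91] False
12 -1
10 [ 0.29  0.2  -0.61 -0.72 -0.04 -3.83] False
30 [ 0.18  0.21 -0.53 -0.88 -0.22 -3.26] False
50 [ 0.15  0.22 -0.49 -0.84 -0.32 -2.93] True
70 [ 0.16  0.23 -0.47 -0.75 -0.4  -2.69] True
90 [ 0.18  0.24 -0.46 -0.63 -0.45 -2.47] True
110 [ 0.22  0.25 -0.46 -0.5  -0.48 -2.28] True
130 [ 0.27  0.25 -0.48 -0.35 -0.49 -2.11] True
150 [ 0.33  0.25 -0.51 -0.19 -0.47 -1.96] True
170 [ 0.38  0.24 -0.58 -0.01 -0.43 -1.83] True
190 [ 0.42  0.24 -0.68  0.24 -0.35 -1.76] True
210 [ 0.41  0.22 -0.83  0.65 -0.24 -1.82] True
230 [ 0.11  0.
[... 1967 characters left out ...]

-45 [-0.21  0.21 -0.7  -2.48 -0.17 -2.63] True
-25 [-0.12  0.21 -0.59 -1.98 -0.17 -2.88] False
-5 [-0.11  0.22 -0.56 -1.73 -0.27 -2.8 ] True
15 [-0.1   0.23 -0.52 -1.52 -0.37 -2.69] True
35 [-0.09  0.25 -0.47 -1.32 -0.47 -2.57] True
55 [-0.05  0.26 -0.43 -1.13 -0.55 -2.44] True
75 [-0.    0.28 -0.39 -0.94 -0.62 -2.32] True
95 [ 0.06  0.29 -0.35 -0.76 -0.67 -2.19] True
115 [ 0.13  0.3  -0.34 -0.59 -0.7  -2.06] True
135 [ 0.21  0.3  -0.35 -0.41 -0.71 -1.94] True
155 [ 0.29  0.3  -0.4  -0.23 -0.68 -1.82] True
175 [ 0.38  0.29 -0.47 -0.02 -0.63 -1.73] True
195 [ 0.45  0.28 -0.59  0.23 -0.55 -1.69] True
215 [ 0.47  0.26 -0.75  0.58 -0.44 -1.72] True
235 [ 0.37  0.23 -0.92  1.18 -0.34 -1.9 ] True
```

```bash
cat >> kin.py <<'E'
B18=np.radians(18)
def cone(psi_deg,g=42,back=0,zoff=0,fl=-1,b=B18,off=24):
    Rt=Rcone(b,np.radians(psi_deg),fl); return O+(g+zoff)*H[:,2]+(off-back)*Rt[:,2],Rt
def chk(pos,Rt,n=12,j0=None):
    T=Ttool(); j=arm.read_state()['joints'] if j0 is None else j0
    rv=R.from_matrix(T[:3,:3].T@Rt).as_rotvec(); mx=0;ok=True
    for i in range(1,n+1):
        j2,er=ik(T[:3,3]+(pos-T[:3,3])*i/n,T[:3,:3]@R.from_rotvec(rv*i/n).as_matrix(),j); mx=max(mx,np.abs(j2-j).max()); ok&=jl(j2) and er<1e-3; j=j2
    print('chk ok',ok,'max dj/step',round(mx,3),'end j',j.round(3)); return j
def go(pos,Rt,n=None,hand=1,vmax=45,wmax=.14):
    T=Ttool();rv=R.from_matrix(T[:3,:3].T@Rt).magnitude();nn=n or int(np.ceil(max(np.linalg.norm(pos-T[:3,3])/vmax,rv/wmax,1)))
    chk(pos,Rt,nn); plan(pos,Rt,nn,hand)
E
python3 - <<'E'
from kin import *
hp(); go(*cone(100,back=90))
p,Rt=cone(100,back=90);j,_=ik(p,Rt,arm.read_state()['joints'])
for ps in range(100,0,-10):
    p,Rt=cone(ps,back=90); j2,e_=ik(p,Rt,j); print(ps,j2.round(2),abs(j2-j).max().round(2),jl(j2)); j=j2
for b in range(90,-1,-15):
    p,Rt=cone(10,back=b); j2,e_=ik(p,Rt,j); print(b,j2.round(2),jl(j2)); j=j2
E
```

```text
head xyz [  1.36  -1.22 126.83] tilt(z) [-0.0019  0.0006] alpha 2.132
t 2.3 j [ 0.436 -0.063 -0.803  0.255 -0.32  -2.96 ] p [498.5  32.8 185.5] F [ 0.1 -0.2  0. ] w 85.6
chk ok True max dj/step 0.344 end j [ 0.041  0.125 -0.357 -0.589 -0.794 -2.29 ]
4 rows
[[1,-0.0043,-0.0021,0.0055,-0.015,0.078,0.096],[1,-0.0049,-0.0017,0.0051,-0.015,0.078,0.096],[1,-0.0054,-0.0013,0.0047,-0.015,0.078,0.096],[1,-0.0058,-0.0008,0.0043,-0.015,0.078,0.096]]
100 [ 0.04  0.13 -0.36 -0.59 -0.79 -2.29] 0.0 True
90 [ 0.01  0.11 -0.38 -0.66 -0.77 -2.37] 0.09 True
80 [-0.02  0.1  -0.4  -0.73 -0.73 -2.46] 0.09 True
70 [-0.04  0.09 -0.43 -0.79 -0.69 -2.56] 0.09 True
60 [-0.05  0.07 -0.46 -0.85 -0.64 -2.66] 0.1 True
50 [-0.05  0.05 -0.5  -0.91 -0.58 -2.78] 0.11 True
40 [-0.04  0.03 -0.53 -0.95 -0.51 -2.91] 0.13 True
30 [-0.    0.01 -0.57 -0.98 -0.43 -3.06] 0.16 True
20 [ 0.06 -0.01 -0.61 -0.98 -0.32 -3.27] 0.21 False
10 [ 0.2  -0.03 -0.67 -0.85 -0.15 -3.65] 0.37 False
90 [ 0.2  -0.03 -0.67 -0.85 -0.15 -3.65] False
75 [ 0.14  0.01 -0.63 -0.98 -0.19 -3.48] False
60 [ 0.1   0.05 -0.6  -1.09 -0.21 -3.35] False
45 [ 0.06  0.09 -0.58 -1.18 -0.23 -3.23] False
30 [ 0.03  0.13 -0.55 -1.26 -0.25 -3.13] False
15 [ 0.01  0.17 -0.54 -1.33 -0.26 -3.03] True
0 [-0.02  0.21 -0.52 -1.41 -0.27 -2.94] True
```

Run:
```python
from kin import *
go(*cone(60,back=80))
```

```text
chk ok True max dj/step 0.172 end j [-0.041  0.089 -0.462 -0.869 -0.623 -2.647]
9 rows
[[1,-0.0007,-0.0018,0.0035,-0.019,0.031,0.12],[1,-0.001,-0.0017,0.0034,-0.019,0.031,0.12],[1,-0.0013,-0.0016,0.0034,-0.019,0.031,0.12],[1,-0.0016,-0.0015,0.0033,-0.019,0.031,0.12],[1,-0.0019,-0.0014,0.0032,-0.019,0.031,0.12],[1,-0.0022,-0.0012,0.0031,-0.019,0.031,0.12],[1,-0.0024,-0.001,0.003,-0.019,0.031,0.12],[1,-0.0026,-0.0007,0.0029,-0.019,0.031,0.12],[1,-0.0027,-0.0005,0.0029,-0.019,0.031,0.12]]
```

Call:
{"method": "drive_tool", "body": {"moves": [[[1,-0.0007,-0.0018,0.0035,-0.019,0.031,0.12],[1,-0.001,-0.0017,0.0034,-0.019,0.031,0.12],[1,-0.0013,-0.0016,0.0034,-0.019,0.031,0.12],[1,-0.0016,-0.0015,0.0033,-0.019,0.031,0.12],[1,-0.002,-0.0014,0.0032,-0.019,0.031,0.12],[1,-0.0022,-0.0012,0.003,-0.019,0.031,0.12],[1,-0.0024,-0.001,0.003,-0.019,0.031,0.12],[1,-0.0026,-0.0007,0.003,-0.019,0.031,0.12],[1,-0.0027,-0.0005,0.003,-0.019,0.031,0.12],[1,0,0,0,0,0,0]]]}}

```text
clock: 3.3
position: [515.0, 21.5, 162.4]
ee_rot: [0.735, 0.566, 0.373, -0.008]
contact_force: [-0.4, -0.0, -0.3]
gripper_width: 85.6
```

Run:
```python
from kin import *
hp(); go(*cone(60,back=0),vmax=20)
from fit import fithead
T=Ttool(); im,d=arm.get_image('wrist'); cv2.imwrite('pics/w2.png',im[:,:,::-1]); W=cloud('wrist',d,T)
P_=W.reshape(-1,3)[(d>0).ravel()]
Hh=P_[(P_[:,0]>440)&(P_[:,0]<700)&(P_[:,1]>-110)&(P_[:,1]<200)&(P_[:,2]>35)&(P_[:,2]<160)]
print(len(Hh),fithead(Hh,[557.9,50,77.3,.278]))
```

```text
head xyz [  0.86 -16.53 100.46] tilt(z) [-0.1921 -0.2703] alpha 0.959
t 3.3 j [-0.071  0.084 -0.451 -0.918 -0.636 -2.677] p [515.   21.5 162.4] F [-0.4 -0.  -0.3] w 85.6
chk ok True max dj/step 0.037 end j [ 2.000e-03  2.460e-01 -4.290e-01 -1.018e+00 -5.210e-01 -2.499e+00]
5 rows
[[1,-0.0015,-0.0022,0.0167,0.006,-0.005,-0.017],[1,-0.0014,-0.0021,0.0167,0.006,-0.005,-0.017],[1,-0.0013,-0.002,0.0167,0.006,-0.005,-0.017],[1,-0.0012,-0.002,0.0167,0.006,-0.005,-0.017],[1,-0.0011,-0.0019,0.0168,0.006,-0.005,-0.017]]
16127 (array([5.57631492e+02, 5.16438645e+01, 7.48824038e+01, 2.76970079e-01]), np.int64(16124), np.float64(0.711677139008016), np.float64(-0.02996191305950191))
```

View pics/w2.png

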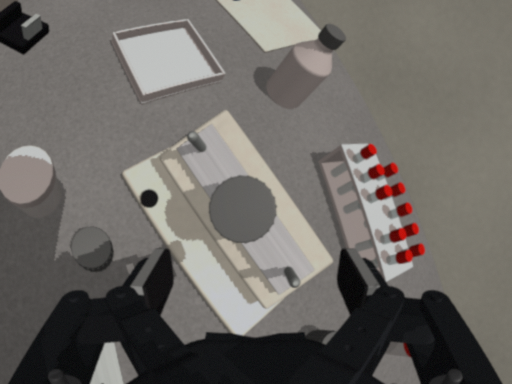

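Call:
{"method": "drive_tool", "body": {"moves": [[[1,-0.0015,-0.0022,0.0167,0.006,-0.005,-0.017],[1,-0.0014,-0.002,0.0167,0.006,-0.005,-0.017],[1,-0.0013,-0.002,0.0167,0.006,-0.005,-0.017],[1,0,0,0,0,0,0]]]}}

```text
clock: 3.75
position: [539.6, 42.3, 125.7]
ee_rot: [0.719, 0.592, 0.365, 0.004]
contact_force: [0.0, 0.0, 0.0]
gripper_width: 84.8
```

```bash
sed -i 's/^O=np.array.*/O=np.array([557.8,51.3,74.9]);H=headRm(.2775)/' h.py
python3 - <<'E'
from kin import *
hp(); go(*cone(60,back=0),n=3)
E
```

```text
head xyz [ 8.16 -3.68 53.99] tilt(z) [-0.1744 -0.2657] alpha 1.028
t 3.75 j [-0.019  0.175 -0.437 -0.967 -0.56  -2.573] p [539.6  42.3 125.7] F [0. 0. 0.] w 84.8
chk ok True max dj/step 0.025 end j [ 2.000e-03  2.460e-01 -4.300e-01 -1.018e+00 -5.200e-01 -2.500e+00]
3 rows
[[1,-0.0017,-0.0031,0.0116,0.006,-0.003,-0.006],[1,-0.0016,-0.0031,0.0117,0.006,-0.003,-0.006],[1,-0.0016,-0.003,0.0117,0.006,-0.003,-0.006]]
```

Call:
{"method": "drive_tool", "body": {"moves": [[[1,-0.003,-0.006,0.005,0.006,-0.003,-0.006],[1,-0.002,-0.003,0.012,0.006,-0.003,-0.006],[1,0,-0.001,0.012,0.006,-0.003,-0.006],[1,0,0,0.005,0,0,0],[1,0,0,0,0,0,0]]]}}

```text
clock: 4.25
position: [549.9, 57.0, 94.0]
ee_rot: [0.713, 0.604, 0.357, 0.004]
contact_force: [-0.2, -0.4, 0.9]
gripper_width: 85.1
```

Run:
```python
from kin import *
hp(); go(*cone(60,back=0),n=1); go(*cone(15))
```

```text
head xyz [ 4.27  7.67 19.54] tilt(z) [-0.1557 -0.2678] alpha 1.053
t 4.25 j [ 0.003  0.245 -0.431 -1.02  -0.52  -2.494] p [549.9  57.   94. ] F [-0.2 -0.4  0.9] w 85.1
chk ok True max dj/step 0.006 end j [ 2.000e-03  2.460e-01 -4.300e-01 -1.018e+00 -5.200e-01 -2.500e+00]
1 rows
[[1,-0.0014,0.0001,-0.0001,0.001,-0.001,0.005]]
chk ok True max dj/step 0.078 end j [-0.022  0.21  -0.512 -1.375 -0.304 -2.886]
6 rows
[[1,-0.0006,0.0009,-0.0001,-0.04,-0.0,0.125],[1,-0.0005,0.001,-0.0001,-0.04,-0.0,0.125],[1,-0.0003,0.001,-0.0,-0.04,-0.0,0.125],[1,-0.0002,0.0011,-0.0,-0.04,-0.0,0.125],[1,-0.0001,0.0011,0.0,-0.04,-0.0,0.125],[1,0.0001,0.0011,0.0001,-0.04,-0.0,0.125]]
```

In place around the cap. Next I turn back to ψ=15 with the hand open and close.

Call:
{"method": "drive_tool", "body": {"moves": [[[1,-0.0006,0.001,0,-0.04,0,0.125],[1,-0.0005,0.001,0,-0.04,0,0.125],[1,-0.0003,0.001,0,-0.04,0,0.125],[1,-0.0002,0.001,0,-0.04,0,0.125],[1,0,0.001,0,-0.04,0,0.125],[1,0,0.001,0,-0.04,0,0.125],[1,0,0,0,0,0,0]]]}}

```text
clock: 4.95
position: [555.2, 51.0, 95.6]
ee_rot: [0.882, 0.241, 0.403, -0.044]
contact_force: [-0.1, -0.1, 0.3]
gripper_width: 85.4
```

Run:
```python
from kin import *
hp(); go(*cone(15),n=1)
```

```text
head xyz [ 8.1   0.39 19.28] tilt(z) [-0.3022 -0.0724] alpha 0.234
t 4.95 j [-0.028  0.21  -0.513 -1.389 -0.3   -2.895] p [555.2  51.   95.6] F [-0.1 -0.1  0.3] w 85.4
chk ok True max dj/step 0.014 end j [-0.022  0.21  -0.512 -1.375 -0.304 -2.886]
1 rows
[[1,-0.0006,-0.0017,-0.0001,0.008,-0.002,-0.026]]
```

Call:
{"method": "drive_tool", "body": {"moves": [[[1,-0.0006,-0.0017,0,0,0,0],[0,0,0,0,0,0,0],[0,0,0,0,0,0,0],[0,0,0,0,0,0,0],[0,0,0,0,0,0,0],[0,0,0,0,0,0,0]]]}}

```text
clock: 5.55
position: [553.7, 51.6, 96.3]
ee_rot: [0.88, 0.246, 0.403, -0.043]
contact_force: [0.4, 0.0, -0.8]
gripper_width: 49.0
```

Run:
```python
from kin import *
hp()
```

```text
head xyz [ 7.36  1.4  20.43] tilt(z) [-0.3031 -0.0746] alpha 0.246
t 5.55 j [-0.029  0.207 -0.515 -1.39  -0.303 -2.882] p [553.7  51.6  96.3] F [ 0.4  0.  -0.8] w 49.0
```

Call:
{"method": "drive_tool", "body": {"moves": [[[0,0,0,0,0,0,0],[0,0,0,0,0,0,0]]]}}

```text
clock: 5.75
position: [553.8, 51.6, 96.2]
ee_rot: [0.88, 0.246, 0.403, -0.043]
contact_force: [-2.7, 0.9, 1.8]
gripper_width: 48.9
```

Run:
```python
from kin import *
hp()
for n in('wrist','side'):
    im,d=arm.get_image(n); cv2.imwrite(f'pics/g1{n}.png',im[:,:,::-1])
```

```text
head xyz [ 7.38  1.39 20.39] tilt(z) [-0.303  -0.0749] alpha 0.246
t 5.75 j [-0.029  0.207 -0.515 -1.39  -0.304 -2.882] p [553.8  51.6  96.2] F [-2.7  0.9  1.8] w 48.9
```

View pics/g1wrist.png

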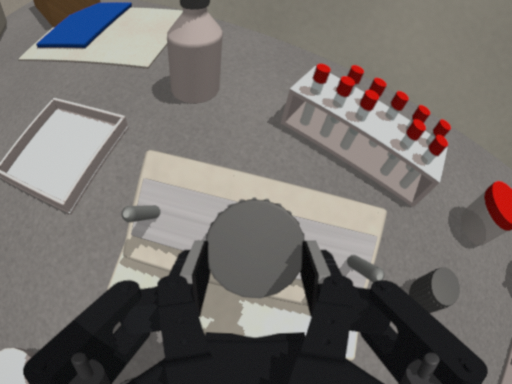

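Run:
```python
from kin import *
T=Ttool()
f=lambda L:T[:3,:3]@np.array(L)+T[:3,3]
print('pads',proj('wrist',np.array([f([0,s*24.5,-z]) for s in(1,-1) for z in(5,24,43)]),T).round())
print('pad edge',proj('wrist',np.array([f([x,s*24.5,-z]) for s in(1,-1) for x in (-11,11) for z in(5,43)]),T).round())
print('cap',proj('wrist',np.array([O+H@np.array([0,0,z]) for z in(0,42,55)]+[O+H@np.array([27*np.cos(a),27*np.sin(a),55]) for a in np.arange(0,6.3,1.57)]),T).round())
crop('pics/g1wrist.png',150,170,370,350,3.6,'pics/g1c.png')
```

```text
pads [[294. 233.]
 [298. 247.]
 [303. 263.]
 [215. 233.]
 [211. 247.]
 [206. 263.]]
pad edge [[293. 249.]
 [302. 281.]
 [295. 216.]
 [305. 244.]
 [216. 249.]
 [208. 281.]
 [214. 217.]
 [205. 244.]]
cap [[254. 238.]
 [254. 247.]
 [254. 250.]
 [266. 200.]
 [204. 238.]
 [241. 298.]
 [303. 262.]
 [267. 200.]]
```

View pics/g1c.png

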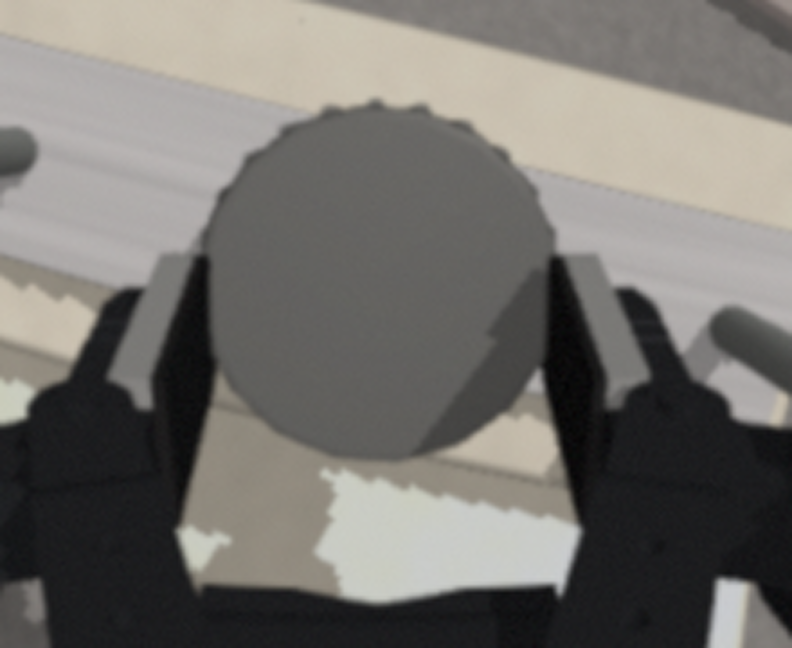

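Call:
{"method": "drive_tool", "body": {"moves": [[[0,0,-0.001,-0.00023,0.043,0,-0.133],[0,0,-0.001,-0.00023,0.043,0,-0.133],[0,0,-0.001,-0.00023,0.043,0,-0.133],[0,0,-0.001,-0.00023,0.043,0,-0.133],[0,0,-0.001,-0.00023,0.043,0,-0.133]]]}}

```text
clock: 6.35
position: [549.4, 54.2, 94.4]
ee_rot: [0.736, 0.57, 0.364, -0.0]
contact_force: [1.1, -0.2, 0.1]
gripper_width: 49.0
```

```bash
cat >> kin.py <<'E'
def tgt(psi,zcap,g=42): # pose error to desired in tool axes
    pos,Rt=cone(psi,g=g,zoff=zcap); T=Ttool(); return (T[:3,:3].T@(pos-T[:3,3])).round(2), R.from_matrix(T[:3,:3].T@Rt).as_rotvec().round(3)
def psi():
    T=Ttool();A=H.T@T[:3,2];return np.degrees(np.arctan2(A[1],A[0])), np.degrees(np.arctan2((H.T@T[:3,0])[1],(H.T@T[:3,0])[0]))
E
python3 - <<'E'
from kin import *
hp(); a=psi();print(a); print(tgt(a[1],(a[1]-14)/36,g=43))
print(arm.read_state()['wrist_torque'])
E
```

```text
head xyz [ 3.42  5.06 20.51] tilt(z) [-0.177  -0.2528] alpha 0.97
t 6.35 j [-0.01   0.24  -0.441 -1.058 -0.504 -2.528] p [549.4  54.2  94.4] F [ 1.1 -0.2  0.1] w 49.0
(np.float64(54.99395580174528), np.float64(55.583338813411345))
(array([ 1.49,  0.04, -0.37]), array([0.003, 0.   , 0.   ]))
[-0.89135898  1.00160378 -0.09342323]
```

Call:
{"method": "drive_tool", "body": {"moves": [[[0,0.0002,-0.001,-0.0004,0.043,0,-0.133],[0,0.0002,-0.001,-0.0004,0.043,0,-0.133],[0,0.0002,-0.001,-0.0004,0.043,0,-0.133],[0,0.0002,-0.001,-0.0004,0.043,0,-0.133],[0,0.0001,-0.001,-0.0004,0.043,0,-0.133],[0,0.0001,-0.001,-0.0004,0.043,0,-0.133],[0,0.0001,-0.001,-0.0004,0.043,0,-0.133]]]}}

```text
clock: 7.05
position: [543.9, 53.0, 92.4]
ee_rot: [0.379, 0.894, 0.232, 0.057]
contact_force: [-0.7, 0.3, 1.3]
gripper_width: 49.4
```

Run:
```python
from kin import *
hp(); a=psi();print(a); print(tgt(a[1],(a[1]-14)/36,g=43))
print(arm.read_state()['wrist_torque'])
im,d=arm.get_image('wrist'); cv2.imwrite('pics/g2.png',im[:,:,::-1]);crop('pics/g2.png',150,170,370,350,3.6,'pics/g2c.png')
```

```text
head xyz [-2.46  5.46 21.62] tilt(z) [ 0.1226 -0.2812] alpha 1.987
t 7.05 j [ 0.147  0.271 -0.371 -0.569 -0.652 -2.11 ] p [543.9  53.   92.4] F [-0.7  0.3  1.3] w 49.4
(np.float64(113.55169790789179), np.float64(113.82178482514963))
(array([ 1.76,  0.04, -0.83]), array([0.001, 0.002, 0.   ]))
[-0.62910625  0.6722714   0.04582399]
```

View pics/g2c.png

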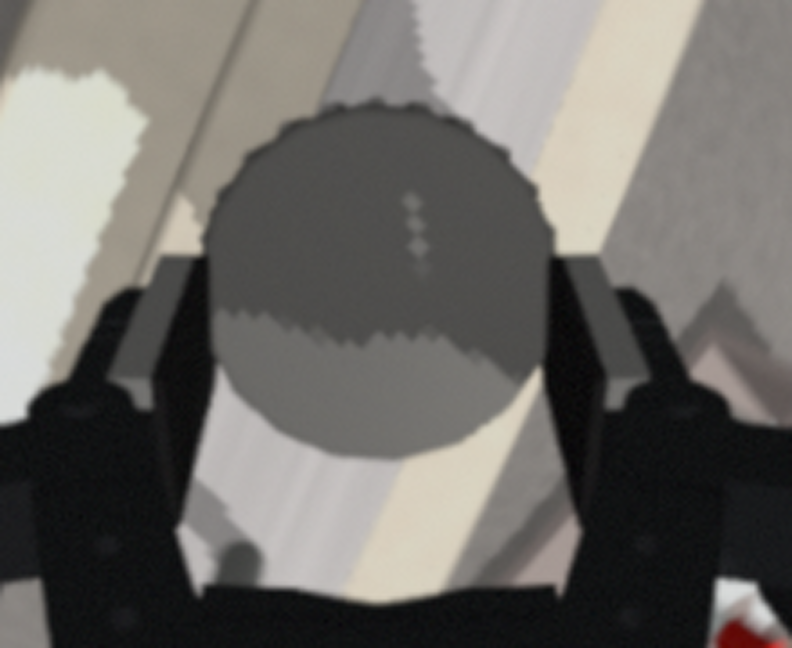

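Call:
{"method": "drive_tool", "body": {"moves": [[[0,0.0002,-0.001,-0.0006,0.043,0,-0.133],[0,0.0002,-0.001,-0.0006,0.043,0,-0.133],[0,0.0002,-0.001,-0.0006,0.043,0,-0.133],[0,0.0002,-0.001,-0.0005,0.043,0,-0.133],[0,0.0002,-0.001,-0.0005,0.043,0,-0.133],[0,0.0002,-0.001,-0.0005,0.043,0,-0.133],[0,0.0002,-0.001,-0.0005,0.043,0,-0.133],[0,0.0002,-0.001,-0.0005,0.043,0,-0.133],[0,0.0002,-0.001,-0.0005,0.043,0,-0.133],[0,0.0002,-0.001,-0.0005,0.043,0,-0.133],[0,0.0002,-0.001,-0.0005,0.043,0,-0.133],[0,0.0002,-0.001,-0.0005,0.043,0,-0.133]]]}}

```text
clock: 8.3
position: [541.7, 44.4, 93.2]
ee_rot: [-0.382, 0.912, -0.096, 0.117]
contact_force: [2.3, -3.8, -1.0]
gripper_width: 49.0
```

Run:
```python
from kin import *
hp(); a=psi();print(a); print(tgt(a[1]%360,(a[1]%360-14)/36,g=43))
print(arm.read_state()['wrist_torque'])
```

```text
head xyz [-5.86 -2.21 24.53] tilt(z) [0.2585 0.1612] alpha -2.582
t 8.3 j [ 0.471  0.23  -0.745  0.526 -0.424 -1.71 ] p [541.7  44.4  93.2] F [ 2.3 -3.8 -1. ] w 49.0
(np.float64(-148.0592437581326), np.float64(-147.93452693981723))
(array([ 1.56, -1.24, -0.71]), array([0.001, 0.005, 0.   ]))
[-0.9765409  -0.35415056 -0.31283281]
```

Call:
{"method": "drive_tool", "body": {"moves": [[[1,0.001,-0.001,-0.0007,0,0,0],[1,0,0,0,0,0,0],[1,0,0,0,0,0,0],[1,0,0.001,0,-0.043,0,0.133],[1,0,0.001,0,-0.043,0,0.133],[1,0,0.001,0,-0.043,0,0.133],[1,0,0.001,0,-0.043,0,0.133],[1,0,0.001,0,-0.043,0,0.133],[1,0,0.001,0,-0.043,0,0.133],[1,0,0.001,0,-0.043,0,0.133],[1,0,0.001,0,-0.043,0,0.133],[1,0,0.001,0,-0.043,0,0.133],[1,0,0.001,0,-0.043,0,0.133],[1,0,0.001,0,-0.043,0,0.133],[1,0,0.001,0,-0.043,0,0.133],[1,0,0.001,0,-0.043,0,0.133]]]}}

```text
clock: 9.9
position: [551.6, 62.7, 100.0]
ee_rot: [0.465, 0.839, 0.277, 0.046]
contact_force: [0.1, -0.4, -0.0]
gripper_width: 85.5
```

Run:
```python
from kin import *
hp(); a=psi();print(a); print(tgt(a[1]%360,5.5)); go(*cone(15,zoff=5.5))
```

```text
head xyz [10.06 12.67 23.14] tilt(z) [ 0.0418 -0.315 ] alpha 1.769
t 9.9 j [ 0.107  0.266 -0.358 -0.694 -0.646 -2.19 ] p [551.6  62.7 100. ] F [ 0.1 -0.4 -0. ] w 85.5
(np.float64(97.56176757101012), np.float64(101.35414466272945))
(array([ -2.39, -12.3 ,  -2.68]), array([ 0.021, -0.009, -0.   ]))
chk ok True max dj/step 0.093 end j [-0.01   0.195 -0.516 -1.343 -0.297 -2.928]
11 rows
[[1,-0.0008,-0.0004,-0.0004,-0.041,-0.002,0.13],[1,-0.0009,-0.0003,-0.0004,-0.041,-0.002,0.13],[1,-0.0009,-0.0002,-0.0005,-0.041,-0.002,0.13],[1,-0.0009,-0.0,-0.0005,-0.041,-0.002,0.13],[1,-0.0009,0.0001,-0.0005,-0.041,-0.002,0.13],[1,-0.0009,0.0002,-0.0004,-0.041,-0.002,0.13],[1,-0.0009,0.0004,-0.0004,-0.041,-0.002,0.13],[1,-0.0008,0.0005,-0.0004,-0.041,-0.002,0.13],[1,-0.0007,0.0006,-0.0004,-0.041,-0.002,0.13],[1,-0.0006,0.0007,-0.0004,-0.041,-0.002,0.13],[1,-0.0005,0.0008,-0.0003,-0.041,-0.002,0.13]]
```

Call:
{"method": "drive_tool", "body": {"moves": [[[1,-0.0015,-0.006,-0.0014,0.01,-0.004,0],[1,-0.001,-0.006,-0.0012,0.01,-0.004,0],[1,0,0.001,0,-0.043,0,0.133],[1,0,0.001,0,-0.043,0,0.133],[1,0,0.001,0,-0.043,0,0.133],[1,0,0.001,0,-0.043,0,0.133],[1,0,0.001,0,-0.043,0,0.133]]]}}

```text
clock: 10.6
position: [550.1, 55.9, 99.6]
ee_rot: [0.712, 0.605, 0.357, 0.004]
contact_force: [0.1, -0.2, -0.2]
gripper_width: 85.3
```

Run:
```python
from kin import *
hp(); a=psi();print(a); print(tgt(a[1]%360,5.5)); go(*cone(15,zoff=5.5))
```

```text
head xyz [ 7.06  6.55 24.45] tilt(z) [-0.1553 -0.2693] alpha 1.056
t 10.6 j [ 0.006  0.235 -0.428 -1.001 -0.526 -2.514] p [550.1  55.9  99.6] F [ 0.1 -0.2 -0.2] w 85.3
(np.float64(60.034577828447716), np.float64(60.493990242605925))
(array([-1.6 , -2.91, -0.76]), array([ 0.002, -0.002, -0.   ]))
chk ok True max dj/step 0.084 end j [-0.01   0.195 -0.516 -1.343 -0.297 -2.928]
6 rows
[[1,-0.0006,0.0004,-0.0002,-0.041,-0.0,0.126],[1,-0.0006,0.0005,-0.0002,-0.041,-0.0,0.126],[1,-0.0005,0.0006,-0.0002,-0.041,-0.0,0.126],[1,-0.0004,0.0006,-0.0002,-0.041,-0.0,0.126],[1,-0.0003,0.0007,-0.0001,-0.041,-0.0,0.126],[1,-0.0003,0.0007,-0.0001,-0.041,-0.0,0.126]]
```

Call:
{"method": "drive_tool", "body": {"moves": [[[1,-0.0006,0,-0.0003,-0.041,0,0.126],[1,-0.0006,0.0003,-0.0003,-0.041,0,0.126],[1,-0.0005,0.0005,-0.0002,-0.041,0,0.126],[1,-0.0004,0.0006,-0.0002,-0.041,0,0.126],[1,-0.0003,0.0007,-0.0001,-0.041,0,0.126],[1,-0.0003,0.0007,-0.0001,-0.041,0,0.126],[1,0,0,0,0,0,0]]]}}

```text
clock: 11.3
position: [550.6, 53.2, 100.1]
ee_rot: [0.88, 0.245, 0.403, -0.043]
contact_force: [0.3, 0.3, -0.2]
gripper_width: 85.6
```

Run:
```python
from kin import *
hp(); a=psi();print(a); print(tgt(a[1]%360,5.5)); print(tgt(15,5.5))
```

```text
head xyz [ 7.08  3.78 25.06] tilt(z) [-0.3035 -0.0749] alpha 0.245
t 11.3 j [-0.014  0.194 -0.521 -1.368 -0.294 -2.917] p [550.6  53.2 100.1] F [ 0.3  0.3 -0.2] w 85.6
(np.float64(13.856310330219166), np.float64(14.018038972297603))
(array([-0.47,  1.95,  0.25]), array([ 0.001, -0.004, -0.   ]))
(array([-0.47,  1.82,  0.25]), array([ 0.006, -0.004, -0.016]))
```

Call:
{"method": "drive_tool", "body": {"moves": [[[1,-0.0005,0.0018,0,0,0,0],[0,0,0,0,0,0,0],[0,0,0,0,0,0,0],[0,0,0,0,0,0,0],[0,0,0,0,0,0,0],[0,0,0,0,0,0,0],[0,0.0001,-0.001,-0.0004,0.043,0,-0.133],[0,0.0001,-0.001,-0.0004,0.043,0,-0.133],[0,0.0001,-0.001,-0.0004,0.043,0,-0.133],[0,0.0001,-0.001,-0.0004,0.043,0,-0.133],[0,0.0002,-0.001,-0.0004,0.043,0,-0.133],[0,0.0002,-0.001,-0.0004,0.043,0,-0.133],[0,0.0002,-0.001,-0.0004,0.043,0,-0.133],[0,0.0002,-0.001,-0.0004,0.043,0,-0.133],[0,0.0002,-0.001,-0.0004,0.043,0,-0.133],[0,0.0002,-0.001,-0.0004,0.043,0,-0.133]]]}}

```text
clock: 12.9
position: [541.9, 54.3, 99.1]
ee_rot: [0.49, 0.826, 0.277, 0.043]
contact_force: [-0.6, 0.7, 0.0]
gripper_width: 48.8
```

Run:
```python
from kin import *
hp(); a=psi();print(a); print(tgt(a[1]%360,5.5+(a[1]%360-14)/36)) 
im,d=arm.get_image('wrist'); cv2.imwrite('pics/g3.png',im[:,:,::-1]);crop('pics/g3.png',150,170,370,350,3.6,'pics/g3c.png')
```

```text
head xyz [-0.42  7.28 28.22] tilt(z) [ 0.0387 -0.306 ] alpha 1.711
t 12.9 j [ 0.096  0.251 -0.381 -0.696 -0.636 -2.23 ] p [541.9  54.3  99.1] F [-0.6  0.7  0. ] w 48.8
(np.float64(97.21204447069321), np.float64(98.00687444077091))
(array([-0.23, -0.6 ,  1.2 ]), array([0.004, 0.001, 0.   ]))
```

View pics/g3c.png

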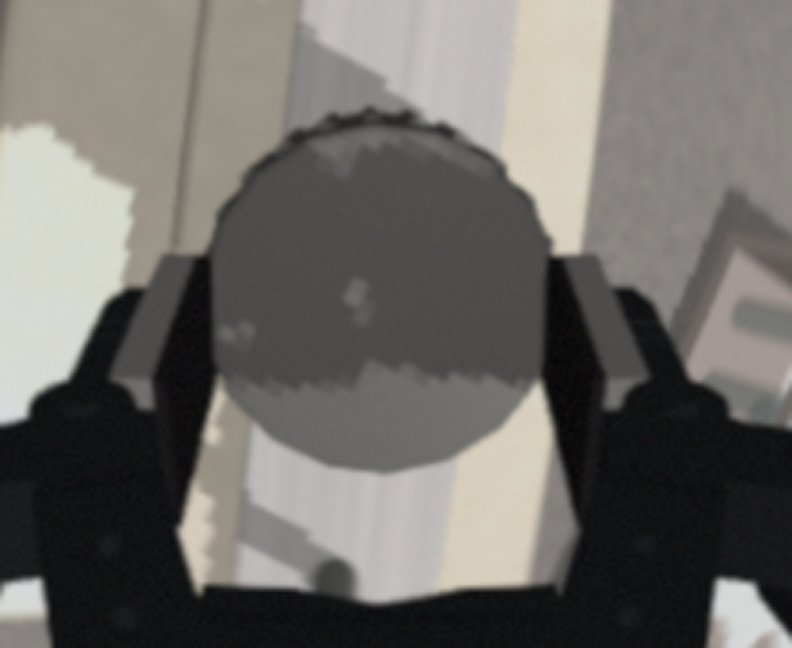

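Call:
{"method": "drive_tool", "body": {"moves": [[[0,0.0001,-0.001,-0.0003,0.043,0,-0.133],[0,0.0001,-0.001,-0.0003,0.043,0,-0.133],[0,0.0001,-0.001,-0.0003,0.043,0,-0.133],[0,0.0001,-0.001,-0.0003,0.043,0,-0.133],[0,0.0001,-0.001,-0.0003,0.043,0,-0.133],[0,0.0001,-0.001,-0.0003,0.043,0,-0.133],[0,0.0001,-0.001,-0.0003,0.043,0,-0.133],[0,0.0001,-0.001,-0.0003,0.043,0,-0.133],[0,0.0001,-0.001,-0.0003,0.043,0,-0.133],[0,0.0001,-0.001,-0.0003,0.043,0,-0.133],[0,0.0001,-0.001,-0.0003,0.043,0,-0.133],[0,0.0001,-0.001,-0.0003,0.043,0,-0.133],[0,0.0001,-0.001,-0.0003,0.043,0,-0.133]]]}}

```text
clock: 14.25
position: [538.4, 43.5, 98.5]
ee_rot: [-0.326, 0.935, -0.07, 0.116]
contact_force: [0.3, -3.2, 2.3]
gripper_width: 48.8
```

Run:
```python
from kin import *
hp(); a=psi();print(a); print(tgt(a[1]%360,5.5+(a[1]%360-14)/36))
```

```text
head xyz [-6.24 -2.22 30.81] tilt(z) [0.276  0.1256] alpha -2.715
t 14.25 j [ 0.468  0.225 -0.684  0.375 -0.477 -1.685] p [538.4  43.5  98.5] F [ 0.3 -3.2  2.3] w 48.8
(np.float64(-155.5415444252745), np.float64(-155.53366932706535))
(array([ 0.52, -0.57,  1.05]), array([0.   , 0.006, 0.   ]))
```

Call:
{"method": "drive_tool", "body": {"moves": [[[1,0,0,0,0,0,0],[1,0,0,0,0,0,0],[1,0,0,0,0,0,0],[1,0,0,0,-0.043,0,0.133],[1,0,0,0,-0.043,0,0.133],[1,0,0,0,-0.043,0,0.133],[1,0,0,0,-0.043,0,0.133],[1,0,0,0,-0.043,0,0.133],[1,0,0,0,-0.043,0,0.133],[1,0,0,0,-0.043,0,0.133]]]}}

```text
clock: 15.25
position: [541.1, 46.7, 98.5]
ee_rot: [0.142, 0.976, 0.14, 0.085]
contact_force: [0.1, -0.2, 0.1]
gripper_width: 85.5
```

Run:
```python
from kin import *
hp(); a=psi();print(a); print(tgt(a[1]%360,10.8));
```

```text
head xyz [-3.17  0.14 29.13] tilt(z) [ 0.243  -0.1836] alpha 2.528
t 15.25 j [ 0.252  0.262 -0.396 -0.313 -0.667 -1.888] p [541.1  46.7  98.5] F [ 0.1 -0.2  0.1] w 85.5
(np.float64(142.92240914387924), np.float64(144.85728243291214))
(array([4.78, 1.7 , 0.66]), array([0.01 , 0.005, 0.   ]))
```

Call:
{"method": "drive_tool", "body": {"moves": [[[1,0.0025,0.0007,0,-0.043,0,0.133],[1,0.0015,0.0007,0,-0.043,0,0.133],[1,0,0.0007,0,-0.043,0,0.133],[1,0,0.0006,0,-0.043,0,0.133],[1,0,0.0006,0,-0.043,0,0.133],[1,0,0.0006,0,-0.043,0,0.133],[1,0,0.0006,0,-0.043,0,0.133],[1,0,0.0006,0,-0.043,0,0.133]]]}}

```text
clock: 16.05
position: [551.2, 52.1, 105.1]
ee_rot: [0.621, 0.708, 0.335, 0.023]
contact_force: [-0.5, -0.2, -0.2]
gripper_width: 85.1
```

Run:
```python
from kin import *
hp(); a=psi();print(a); print(tgt(a[1]%360,10.8));
```

```text
head xyz [ 9.73  2.55 29.21] tilt(z) [-0.093  -0.3065] alpha 1.341
t 16.05 j [ 0.014  0.243 -0.39  -0.892 -0.601 -2.356] p [551.2  52.1 105.1] F [-0.5 -0.2 -0.2] w 85.1
(np.float64(73.12507299103908), np.float64(76.81957814445735))
(array([ 2.82, -8.89, -0.04]), array([ 0.021, -0.011, -0.   ]))
```

Call:
{"method": "drive_tool", "body": {"moves": [[[1,0.0014,-0.005,0,-0.033,-0.005,0.133],[1,0.0014,-0.0035,0,-0.033,-0.005,0.133],[1,0,0.0006,0,-0.043,0,0.133],[1,0,0.0006,0,-0.043,0,0.133],[1,0,0.001,0,-0.043,0,0.133],[1,0,0.001,0,-0.043,0,0.133],[1,0,0.001,0,-0.043,0,0.133],[1,0,0,0,0,0,0]]]}}

```text
clock: 16.85
position: [555.5, 50.2, 108.1]
ee_rot: [0.872, 0.27, 0.406, -0.043]
contact_force: [-0.1, -0.1, 0.4]
gripper_width: 85.6
```

Run:
```python
from kin import *
hp(); a=psi();print(a); print(tgt(a[1]%360,10.8));
```

```text
head xyz [14.39 -0.37 29.99] tilt(z) [-0.3065 -0.0947] alpha 0.295
t 16.85 j [-0.018  0.188 -0.505 -1.318 -0.322 -2.921] p [555.5  50.2 108.1] F [-0.1 -0.1  0.4] w 85.6
(np.float64(17.16832713741012), np.float64(16.87636667851573))
(array([-5.93, -4.54, -1.98]), array([-0.002, -0.012,  0.   ]))
```

Call:
{"method": "drive_tool", "body": {"moves": [[[1,-0.003,-0.0023,-0.001,0,-0.012,0],[1,-0.003,-0.0023,-0.001,0,0,0],[1,0,0,0,0,0,0]]]}}

```text
clock: 17.15
position: [551.0, 50.7, 105.7]
ee_rot: [0.873, 0.272, 0.402, -0.04]
contact_force: [-0.6, 0.6, -0.7]
gripper_width: 85.4
```

Run:
```python
from kin import *
hp(); a=psi();print(a); print(tgt(a[1]%360,10.8)); 
im,d=arm.get_image('wrist'); cv2.imwrite('pics/g4.png',im[:,:,::-1]);crop('pics/g4.png',130,170,390,350,3,'pics/g4c.png')
```

```text
head xyz [ 9.6   1.29 30.07] tilt(z) [-0.2986 -0.092 ] alpha 0.3
t 17.15 j [-0.007  0.185 -0.513 -1.304 -0.31  -2.936] p [551.   50.7 105.7] F [-0.6  0.6 -0.7] w 85.4
(np.float64(17.127082045060806), np.float64(17.188564515740296))
(array([-2.06, -1.6 , -0.58]), array([ 0.   , -0.004, -0.   ]))
```

View pics/g4c.png

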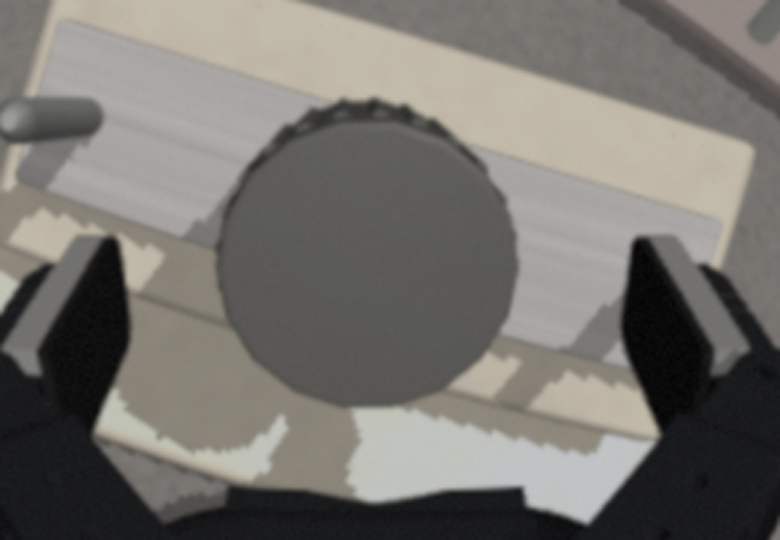

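Call:
{"method": "drive_tool", "body": {"moves": [[[1,-0.002,-0.0016,-0.0005,0,0,0],[0,0,0,0,0,0,0],[0,0,0,0,0,0,0],[0,0,0,0,0,0,0],[0,0,0,0,0,0,0],[0,0,0,0,0,0,0],[0,0.0001,-0.001,-0.0004,0.043,0,-0.133],[0,0.0001,-0.001,-0.0004,0.043,0,-0.133],[0,0.0001,-0.001,-0.0004,0.043,0,-0.133],[0,0.0001,-0.001,-0.0004,0.043,0,-0.133],[0,0.0001,-0.001,-0.0004,0.043,0,-0.133],[0,0.0001,-0.001,-0.0004,0.043,0,-0.133],[0,0.0001,-0.001,-0.0004,0.043,0,-0.133],[0,0.0001,-0.001,-0.0004,0.043,0,-0.133],[0,0.0001,-0.001,-0.0004,0.043,0,-0.133],[0,0.0001,-0.001,-0.0004,0.043,0,-0.133],[0,0.0001,-0.001,-0.0004,0.043,0,-0.133],[0,0.0001,-0.001,-0.0004,0.043,0,-0.133]]]}}

```text
clock: 19.0
position: [538.4, 52.3, 103.1]
ee_rot: [0.355, 0.905, 0.225, 0.061]
contact_force: [-0.9, 0.3, -0.2]
gripper_width: 48.8
```

Run:
```python
from kin import *
hp(); a=psi();print(a); print(tgt(a[1]%360,10.8+(a[1]%360-17)/36))
```

```text
head xyz [-1.79  6.31 33.58] tilt(z) [ 0.1342 -0.2768] alpha 2.042
t 19.0 j [ 0.158  0.248 -0.375 -0.536 -0.671 -2.099] p [538.4  52.3 103.1] F [-0.9  0.3 -0.2] w 48.8
(np.float64(115.87246021756005), np.float64(116.99850883756285))
(array([ 0.68, -1.27,  1.08]), array([0.006, 0.002, 0.   ]))
```

Continue to ψ≈215.

Call:
{"method": "drive_tool", "body": {"moves": [[[0,0.0001,-0.001,-0.0003,0.043,0,-0.133],[0,0.0001,-0.001,-0.0003,0.043,0,-0.133],[0,0.0001,-0.001,-0.0003,0.043,0,-0.133],[0,0.0001,-0.001,-0.0003,0.043,0,-0.133],[0,0.0001,-0.001,-0.0003,0.043,0,-0.133],[0,0.0001,-0.001,-0.0003,0.043,0,-0.133],[0,0.0001,-0.001,-0.0003,0.043,0,-0.133],[0,0.0001,-0.001,-0.0003,0.043,0,-0.133],[0,0.0001,-0.001,-0.0003,0.043,0,-0.133],[0,0.0001,-0.001,-0.0003,0.043,0,-0.133],[0,0.0001,-0.001,-0.0003,0.043,0,-0.133],[0,0.0001,-0.001,-0.0003,0.043,0,-0.133]]]}}

```text
clock: 20.2
position: [536.6, 43.7, 103.8]
ee_rot: [-0.419, 0.894, -0.111, 0.116]
contact_force: [0.0, -3.5, 2.6]
gripper_width: 48.6
```

Run:
```python
from kin import *
hp(); a=psi();print(a); print(tgt(a[1]%360,10.8+(a[1]%360-17)/36))
p,Rt=cone(210,zoff=16)
Tt=Ttool(); go(Tt[:3,3]+50*H[:,2],Tt[:3,:3],vmax=8)
go(Tt[:3,3]+100*H[:,2],Tt[:3,:3],vmax=20)
```

```text
head xyz [-5.03 -1.47 36.29] tilt(z) [0.2485 0.1795] alpha -2.494
t 20.2 j [ 0.481  0.203 -0.765  0.569 -0.438 -1.675] p [536.6  43.7 103.8] F [ 0.  -3.5  2.6] w 48.6
(np.float64(-144.16209403282795), np.float64(-142.91113485347944))
(array([ 2.16, -1.87,  1.48]), array([0.007, 0.003, 0.   ]))
chk ok True max dj/step 0.022 end j [ 0.516  0.103 -0.726  0.453 -0.57  -1.573]
7 rows
[[1,0.0022,0.0,-0.0068,0.0,0.0,0.0],[1,0.0022,0.0,-0.0068,0.0,0.0,0.0],[1,0.0022,0.0,-0.0068,0.0,0.0,0.0],[1,0.0022,0.0,-0.0068,0.0,0.0,0.0],[1,0.0022,0.0,-0.0068,0.0,0.0,0.0],[1,0.0022,0.0,-0.0068,0.0,0.0,0.0],[1,0.0022,0.0,-0.0068,0.0,0.0,0.0]]
chk ok True max dj/step 0.047 end j [ 0.545  0.006 -0.687  0.384 -0.703 -1.512]
6 rows
[[1,0.0051,0.0001,-0.0159,0.0,0.0,0.0],[1,0.0051,0.0001,-0.0159,0.0,0.0,0.0],[1,0.0051,0.0001,-0.0159,0.0,0.0,0.0],[1,0.0051,0.0001,-0.0159,0.0,0.0,0.0],[1,0.0051,0.0001,-0.0159,0.0,0.0,0.0],[1,0.0051,0.0001,-0.0159,0.0,0.0,0.0]]
```

Call:
{"method": "drive_tool", "body": {"moves": [[[0,0.001,0,-0.003,0,0,0],[0,0.001,0,-0.003,0,0,0]]]}}

```text
clock: 20.4
position: [531.9, 42.0, 108.1]
ee_rot: [-0.419, 0.894, -0.111, 0.114]
contact_force: [0.7, 0.1, -0.9]
gripper_width: 49.2
```

Run:
```python
from kin import *
hp()
```

```text
head xyz [-7.14 -1.9  42.48] tilt(z) [0.252 0.18 ] alpha -2.494
t 20.4 j [ 0.487  0.191 -0.762  0.548 -0.456 -1.657] p [531.9  42.  108.1] F [ 0.7  0.1 -0.9] w 49.2
```

Call:
{"method": "drive_tool", "body": {"moves": [[[0,0.0022,0,-0.0068,0,0,0],[0,0.0022,0,-0.0068,0,0,0],[0,0.0022,0,-0.0068,0,0,0],[0,0.0035,0,-0.011,0,0,0],[0,0.0035,0,-0.011,0,0,0],[0,0.005,0,-0.016,0,0,0],[0,0.005,0,-0.016,0,0,0],[0,0,0,0,0,0,0]]]}}

```text
clock: 21.2
position: [492.8, 31.9, 182.0]
ee_rot: [-0.414, 0.896, -0.107, 0.116]
contact_force: [0.5, 0.3, -0.8]
gripper_width: 48.4
```

Run:
```python
from kin import *
hp()
for n in('scene','wrist'):
    im,d=arm.get_image(n); cv2.imwrite(f'pics/l_{n}.png',im[:,:,::-1])
crop('pics/l_scene.png',180,120,330,320,3,'pics/l_c.png')
```

```text
head xyz [ -5.18  -0.82 126.68] tilt(z) [0.2514 0.1732] alpha -2.506
t 21.2 j [ 0.538  0.026 -0.688  0.381 -0.68  -1.52 ] p [492.8  31.9 182. ] F [ 0.5  0.3 -0.8] w 48.4
```

View pics/l_c.png

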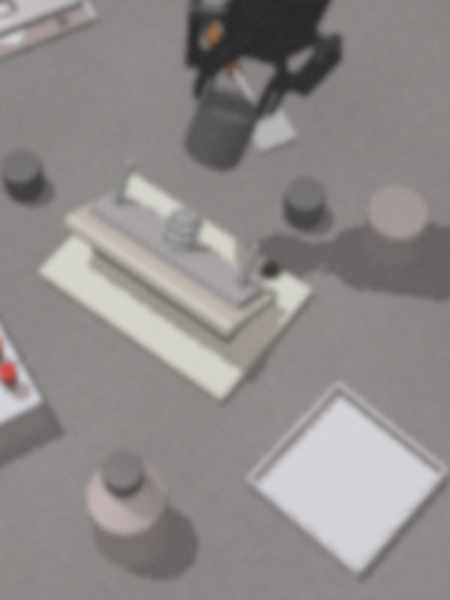

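View pics/l_wrist.png

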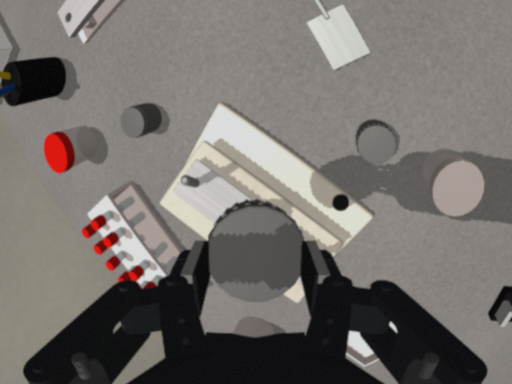

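```bash
cat > capfit.py <<'E'
from kin import *
def capfit():
    im,d=arm.get_image('wrist'); W=cloud('wrist',d,np.eye(4)).reshape(-1,3)  # tool frame
    a0=np.array([np.sin(B18),0,-np.cos(B18)])
    c0=np.array([0,0,-24.])+13*a0  # top centre
    m=(d.ravel()>0)&(np.linalg.norm(W-(c0-25*a0),axis=1)<48)&(np.abs(W[:,1])<29); Q=W[m]
    h=(Q-c0)@a0; print(len(Q),'top h median',np.median(h[h>-8]))
    # fit plane to top
    Pt_=Q[abs(h-np.median(h[h>-8]))<3]
    c=Pt_.mean(0); n=np.linalg.svd(Pt_-c)[2][2]; n*=np.sign(n@a0); Pt2=Pt_[abs((Pt_-c)@n)<1.5]; c=Pt2.mean(0); n=np.linalg.svd(Pt2-c)[2][2]; n*=np.sign(n@a0)
    # outline center: min enclosing circle in plane
    e1=np.cross(n,[0,1,0]);e1/=np.linalg.norm(e1);e2=np.cross(n,e1)
    uv=np.stack([(Pt2-c)@e1,(Pt2-c)@e2],1).astype(np.float32); (cx,cy),r=cv2.minEnclosingCircle(uv)
    print('normal',n.round(4),'angle to a0 deg',np.degrees(np.arccos(n@a0)).round(2),'top centre',(c+cx*e1+cy*e2).round(1),'mean',c.round(1),'r',round(r,1),len(Pt2))
E
python3 - <<'E'
from capfit import *
capfit()
E
```

```text
8462 top h median -1.9073466557697
normal [ 0.2547  0.0453 -0.966 ] angle to a0 deg 4.14 top centre [  1.    0.5 -35.1] mean [  2.7   0.3 -34.6] r 27.6 7211
```

```bash
cat > place.py <<'E'
from kin import *
A_=np.array([.255,.03,-.966]);A_/=np.linalg.norm(A_); RIM=np.array([-13,-1.2,18.])
TR=np.array([557.,314.5])
def rot_to(az):
    x=np.array([1,0,0])-A_*A_[0];x/=np.linalg.norm(x);y=np.cross(A_,x)
    B=np.stack([x,y,A_],1) # tool<-capframe
    return e('z',az)@B.T
def ptool(az,z): Rt=rot_to(az); return np.array([*TR,z])-Rt@RIM,Rt
E
python3 - <<'E'
from place import *
j0=arm.read_state()['joints']
Tt=Ttool()
for az in range(0,360,30):
    p,Rt=ptool(np.radians(az),5); S=[s for s in ikall(p,Rt,25) if jl(s)]
    if S:
        s=min(S,key=lambda s:np.abs(s-j0).max()); print(az,s.round(2),'maxdj',np.abs(s-j0).max().round(2),'rot',R.from_matrix(Tt[:3,:3].T@Rt).magnitude().round(2), 'tool z',Rt[:,2].round(2))
E
```

```text
Traceback (most recent call last):
AttributeError: 'float' object has no attribute 'round'
```

Run:
```python
from place import *
j0=arm.read_state()['joints']
Tt=Ttool()
for az in range(0,360,30):
    p,Rt=ptool(np.radians(az),5); S=[s for s in ikall(p,Rt,25) if jl(s)]
    if S:
        s=min(S,key=lambda s:np.abs(s-j0).max()); print(az,s.round(2),'maxdj',round(np.abs(s-j0).max(),2),'rot',round(float(R.from_matrix(Tt[:3,:3].T@Rt).magnitude()),2), 'tool z',Rt[:,2].round(2))
```

```text
0 [ 0.84  0.5  -0.49  0.48 -0.47  0.31] maxdj 1.83 rot 2.26 tool z [ 0.25 -0.03 -0.97]
30 [ 0.81  0.48 -0.46  0.26 -0.4   1.05] maxdj 2.57 rot 2.77 tool z [ 0.24  0.1  -0.97]
60 [ 0.74  0.49 -0.31 -0.1  -0.51  1.95] maxdj 3.47 rot 3.01 tool z [ 0.15  0.21 -0.97]
90 [ 0.67  0.53 -0.18 -0.28 -0.7   2.67] maxdj 4.19 rot 2.5 tool z [ 0.03  0.25 -0.97]
120 [ 0.64  0.58 -0.06 -0.32 -0.9  -3.06] maxdj 1.54 rot 1.99 tool z [-0.1   0.24 -0.97]
150 [ 0.64  0.63  0.03 -0.29 -1.07 -2.59] maxdj 1.07 rot 1.5 tool z [-0.21  0.15 -0.97]
180 [ 0.67  0.67  0.08 -0.2  -1.17 -2.15] maxdj 0.77 rot 1.02 tool z [-0.25  0.03 -0.97]
210 [ 0.73  0.69  0.08 -0.09 -1.21 -1.74] maxdj 0.77 rot 0.62 tool z [-0.24 -0.1  -0.97]
240 [ 0.78  0.68  0.02  0.04 -1.16 -1.33] maxdj 0.71 rot 0.51 tool z [-0.15 -0.21 -0.97]
270 [ 0.83  0.65 -0.1   0.17 -1.04 -0.94] maxdj 0.62 rot 0.82 tool z [-0.03 -0.25 -0.97]
300 [ 0.87  0.6  -0.25  0.31 -0.87 -0.56] maxdj 0.96 rot 1.27 tool z [ 0.1  -0.24 -0.97]
330 [ 0.87  0.54 -0.39  0.43 -0.66 -0.17] maxdj 1.35 rot 1.76 tool z [ 0.21 -0.15 -0.97]
```

Run:
```python
from place import *
go(*ptool(np.radians(225),130),hand=0)
```

```text
chk ok True max dj/step 0.147 end j [ 0.755  0.579  0.185 -0.024 -1.435 -1.538]
7 rows
[[0,-0.0353,0.0203,0.0024,-0.047,0.055,0.007],[0,-0.0353,0.0205,0.0014,-0.047,0.055,0.007],[0,-0.0352,0.0207,0.0005,-0.047,0.055,0.007],[0,-0.035,0.0209,-0.0005,-0.047,0.055,0.007],[0,-0.0348,0.0212,-0.0014,-0.047,0.055,0.007],[0,-0.0346,0.0215,-0.0023,-0.047,0.055,0.007],[0,-0.0343,0.0219,-0.0032,-0.047,0.055,0.007]]
```

Call:
{"method": "drive_tool", "body": {"moves": [[[0,-0.035,0.02,0.002,-0.047,0.055,0.007],[0,-0.035,0.02,0.0014,-0.047,0.055,0.007],[0,-0.035,0.021,0.0005,-0.047,0.055,0.007],[0,-0.035,0.021,-0.0005,-0.047,0.055,0.007],[0,-0.035,0.021,-0.0014,-0.047,0.055,0.007],[0,-0.035,0.021,-0.0023,-0.047,0.055,0.007],[0,-0.034,0.022,-0.0032,-0.047,0.055,0.007],[0,0,0,0,0,0,0]]]}}

```text
clock: 22.15
position: [548.0, 314.8, 130.2]
ee_rot: [-0.372, 0.916, -0.032, -0.147]
contact_force: [-1.8, -0.3, -2.6]
gripper_width: 48.7
```

Run:
```python
from place import *
from capfit import capfit
st(); capfit(); T=Ttool(); print('axis',(T[:3,:3]@A_).round(3),'rim',(T[:3,:3]@RIM+T[:3,3]).round(1)); go(*ptool(np.radians(225),30),hand=0,vmax=25)
im,d=arm.get_image('wrist'); cv2.imwrite('pics/t1.png',im[:,:,::-1])
W=cloud('wrist',d,T).reshape(-1,3)
from fit import fittray
Q=W[(abs(W[:,0]-557)<110)&(abs(W[:,1]-314)<110)&(W[:,2]<40)]
print(fittray(Q,[557,314.5,.187]))
```

```text
t 22.15 j [ 0.753  0.621  0.207 -0.045 -1.456 -1.539] p [548.  314.8 130.2] F [-1.8 -0.3 -2.6] w 48.7
8446 top h median -2.2996248856328876
normal [ 0.2595  0.0439 -0.9647] angle to a0 deg 3.87 top centre [  1.3   0.2 -34.6] mean [  2.4   0.2 -34.3] r 27.2 7216
axis [0.043 0.014 0.999] rim [552.1 317.4 110.5]
chk ok True max dj/step 0.054 end j [ 0.755  0.664  0.076 -0.025 -1.241 -1.533]
4 rows
[[0,-0.0061,-0.0023,0.0192,0.006,-0.01,-0.002],[0,-0.0059,-0.0022,0.0192,0.006,-0.01,-0.002],[0,-0.0057,-0.0021,0.0193,0.006,-0.01,-0.002],[0,-0.0055,-0.002,0.0194,0.006,-0.01,-0.002]]
(array([5.58511191e+02, 3.12419441e+02, 1.89679336e-01]), np.int64(6546), np.float64(0.568594112354381))
```

View pics/t1.png

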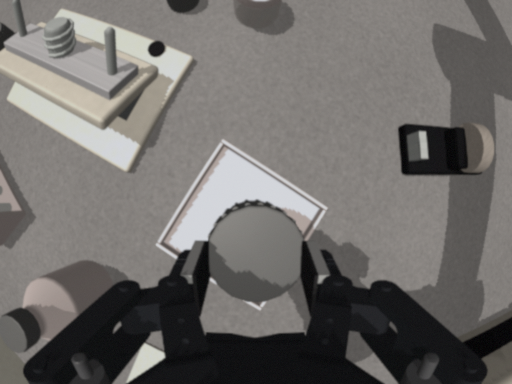

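```bash
sed -i 's/A_=np.array(\[.255,.03,-.966\])/A_=np.array([.257,.0445,-.965])/; s/RIM=.*/RIM=np.array([-13.,-2.1,18.3])/; s/TR=.*/TR=np.array([558.5,312.5])/' place.py
python3 - <<'E'
from place import *
go(*ptool(np.radians(225),25),hand=0,vmax=25)
E
```

```text
chk ok True max dj/step 0.054 end j [ 0.745  0.672  0.083 -0.038 -1.243 -1.519]
4 rows
[[0,-0.0069,-0.0026,0.0207,0.002,-0.009,-0.002],[0,-0.0067,-0.0026,0.0208,0.002,-0.009,-0.002],[0,-0.0065,-0.0026,0.0209,0.002,-0.009,-0.002],[0,-0.0063,-0.0026,0.0209,0.002,-0.009,-0.002]]
```

Call:
{"method": "drive_tool", "body": {"moves": [[[0,-0.007,-0.0026,0.0207,0.002,-0.009,-0.002],[0,-0.0067,-0.0026,0.021,0.002,-0.009,-0.002],[0,-0.0065,-0.0026,0.021,0.002,-0.009,-0.002],[0,-0.0063,-0.0026,0.021,0.002,-0.009,-0.002],[0,0,0,0,0,0,0]]]}}

```text
clock: 22.75
position: [551.8, 302.0, 47.3]
ee_rot: [-0.376, 0.918, -0.029, -0.125]
contact_force: [-1.3, -0.9, -1.5]
gripper_width: 48.5
```

Run:
```python
from place import *
st(); T=Ttool(); print('axis',(T[:3,:3]@A_).round(3),'rim',(T[:3,:3]@RIM+T[:3,3]).round(1)); go(*ptool(np.radians(225),5),hand=0,vmax=6)
```

```text
t 22.75 j [ 0.741  0.663  0.067 -0.033 -1.231 -1.52 ] p [551.8 302.   47.3] F [-1.3 -0.9 -1.5] w 48.5
axis [-0.007 -0.001  1.   ] rim [558.3 306.6  26.3]
chk ok True max dj/step 0.008 end j [ 0.745  0.693  0.067 -0.038 -1.206 -1.518]
4 rows
[[0,-0.0024,0.0008,0.0049,-0.001,0.001,-0.001],[0,-0.0024,0.0008,0.0049,-0.001,0.001,-0.001],[0,-0.0024,0.0008,0.0049,-0.001,0.001,-0.001],[0,-0.0024,0.0008,0.0049,-0.001,0.001,-0.001]]
```

Call:
{"method": "drive_tool", "body": {"moves": [[[0,-0.0024,0.0008,0.005,-0.001,0.001,0],[0,-0.0024,0.0008,0.005,-0.001,0.001,0],[0,-0.0024,0.0008,0.005,-0.001,0.001,0],[0,-0.0024,0.0008,0.004,-0.001,0.001,0],[0,0,0,0,0,0,0]]]}}

```text
clock: 23.25
position: [554.1, 308.2, 31.3]
ee_rot: [-0.376, 0.918, -0.028, -0.123]
contact_force: [-0.9, -0.5, -0.9]
gripper_width: 48.3
```

Run:
```python
from place import *
st(); T=Ttool(); print('axis',(T[:3,:3]@A_).round(3),'rim',(T[:3,:3]@RIM+T[:3,3]).round(1)); print((T[:3,:3].T@[0,0,-1]).round(3))
```

```text
t 23.25 j [ 0.744  0.685  0.068 -0.036 -1.205 -1.521] p [554.1 308.2  31.3] F [-0.9 -0.5 -0.9] w 48.3
axis [-0.009 -0.005  1.   ] rim [560.7 313.   10.3]
[-0.247 -0.042  0.968]
```

Call:
{"method": "drive_tool", "body": {"moves": [[[0,-0.0006,0,0.0024,0,0,0],[0,-0.0006,0,0.0024,0,0,0],[0,0,0,0,0,0,0]]]}}

```text
clock: 23.55
position: [554.3, 308.9, 26.3]
ee_rot: [-0.376, 0.918, -0.028, -0.123]
contact_force: [-0.4, -0.7, -0.4]
gripper_width: 48.4
```

Run:
```python
from place import *
st(); T=Ttool(); print('axis',(T[:3,:3]@A_).round(3),'rim',(T[:3,:3]@RIM+T[:3,3]).round(1))
```

```text
t 23.55 j [ 0.745  0.691  0.065 -0.036 -1.196 -1.521] p [554.3 308.9  26.3] F [-0.4 -0.7 -0.4] w 48.4
axis [-0.01  -0.006  1.   ] rim [560.9 313.7   5.3]
```

Call:
{"method": "drive_tool", "body": {"moves": [[[0,-0.0003,0,0.0012,0,0,0],[0,0,0,0,0,0,0]]]}}

```text
clock: 23.75
position: [554.3, 309.0, 25.0]
ee_rot: [-0.376, 0.918, -0.028, -0.123]
contact_force: [0.1, 0.9, -0.9]
gripper_width: 48.6
```

Run:
```python
from place import *
st(); T=Ttool(); print('axis',(T[:3,:3]@A_).round(3),'rim',(T[:3,:3]@RIM+T[:3,3]).round(1))
```

```text
t 23.75 j [ 0.745  0.692  0.064 -0.036 -1.193 -1.521] p [554.3 309.   25. ] F [ 0.1  0.9 -0.9] w 48.6
axis [-0.01  -0.006  1.   ] rim [561.  313.8   4. ]
```

Call:
{"method": "drive_tool", "body": {"moves": [[[1,0,0,0,0,0,0],[1,0,0,0,0,0,0],[1,0,0,0,0,0,0],[1,0,0,-0.015,0,0,0],[1,0,0,-0.03,0,0,0],[1,0,0,-0.03,0,0,0],[1,0,0,-0.03,0,0,0],[1,0,0,0,0,0,0]]]}}

```text
clock: 24.55
position: [576.5, 323.8, 130.8]
ee_rot: [-0.376, 0.918, -0.028, -0.124]
contact_force: [0.5, 0.5, -0.4]
gripper_width: 85.3
```

Run:
```python
from place import *
st(); T=Ttool()
im,d=arm.get_image('wrist'); cv2.imwrite('pics/t2.png',im[:,:,::-1]); W=cloud('wrist',d,T).reshape(-1,3)
Q=W[(np.hypot(W[:,0]-561,W[:,1]-314)<45)&(W[:,2]>50)&(W[:,2]<70)]
c=Q.mean(0);n=np.linalg.svd(Q-c,full_matrices=False)[2][2]; print(len(Q),'top c',c.round(1),'n',n.round(3),cv2.minEnclosingCircle(Q[:,:2].astype(np.float32)))
```

```text
t 24.55 j [ 0.74   0.641  0.252 -0.032 -1.434 -1.525] p [576.5 323.8 130.8] F [ 0.5  0.5 -0.4] w 85.3
2948 top c [561.  313.4  58.4] n [-0.001 -0.003  1.   ] ((561.2149658203125, 313.96429443359375), 28.11402130126953)
```

View pics/t2.png

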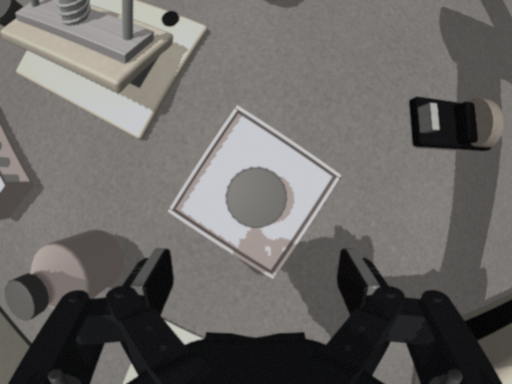

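```bash
cat > pl.py <<'E'
from kin import *
import place
PC=np.array([527.4,-327.2,31.]);PY=1.406
BE=np.radians(15)
def Rp(yaw,fl,b=BE): # plate frame yaw (x dir), y dir= yaw+90
    Bm=e('z',yaw); u=np.array([0,1,0.]);z=np.cos(b)*np.array([0,0,-1])+np.sin(b)*u
    y=np.cross([0,0,1],u)*fl;x=np.cross(y,z);return Bm@np.stack([x,y,z],1)
def pick(yaw,fl,back=0,off=15): Rt=Rp(yaw,fl); return PC+(off-back)*Rt[:,2],Rt
def put(fl,g=6,back=0,off=15): return cone(90,g=g,back=back,fl=fl,b=BE,off=off)
E
python3 - <<'E'
from pl import *
for fl in(1,-1):
    p,Rt=put(fl); print('put',fl,[s.round(2) for s in ikall(p,Rt,25) if jl(s)])
    for f in(0,np.pi):
        p,Rt=pick(PY+f,fl); print('pick',fl,round(f),[s.round(2) for s in ikall(p,Rt,25) if jl(s)])
E
```

```text
put 1 [array([ 0.11,  0.31, -0.4 , -0.75, -0.51,  0.84])]
pick 1 0 [array([-0.28,  0.67, -0.03,  0.03, -1.13,  1.67])]
pick 1 3 [array([-0.32,  0.48, -0.38, -0.09, -0.45, -1.34])]
put -1 [array([ 0.11,  0.31, -0.4 , -0.75, -0.51, -2.3 ])]
pick -1 0 [array([-0.28,  0.67, -0.03,  0.03, -1.13, -1.47])]
pick -1 3 [array([-0.32,  0.48, -0.39, -0.09, -0.45,  1.8 ])]
```

Run:
```python
from pl import *
W=np.load('pics/sceneW.npy')
for n,(u,v) in dict(pen=(123,150),pens=(120,128),pot_b=(136,178),bott=(221,278),sm=(187,175),stand=(155,135)).items(): print(n,W[v,u].round())
go(*pick(PY,-1,back=110))
# via
via=np.array([480,0,260.]);p,Rt=pick(PY,-1,back=110); go(via,Rt)
```

```text
pen [ 736. -301.   84.]
pens [ 710. -351.  121.]
pot_b [ 752. -197.   70.]
bott [743. 237. 148.]
sm [ 619. -133.   44.]
stand [ 616. -331.   38.]
chk ok True max dj/step 0.075 end j [-0.275  0.613  0.154  0.029 -1.372 -1.47 ]
15 rows
[[1,0.0307,-0.0302,0.0071,-0.013,-0.001,0.061],[1,0.0288,-0.0321,0.0066,-0.013,-0.001,0.061],[1,0.0268,-0.0339,0.0062,-0.013,-0.001,0.061],[1,0.0247,-0.0355,0.0057,-0.013,-0.001,0.061],[1,0.0225,-0.037,0.0052,-0.013,-0.001,0.061],[1,0.0202,-0.0384,0.0047,-0.013,-0.001,0.061],[1,0.0178,-0.0396,0.0041,-0.013,-0.001,0.061],[1,0.0154,-0.0407,0.0036,-0.013,-0.001,0.061],[1,0.0129,-0.0416,0.003,-0.013,-0.001,0.061],[1,0.0103,-0.0423,0.0024,-0.013,-0.001,0.061],[1,0.0077,-0.0429,0.0018,-0.013,-0.001,0.061],[1,0.0051,-0.0433,0.0013,-0.013,-0.001,0.061],[1,0.0024,-0.0436,0.0007,-0.013,-0.001,0.061],[1,-0.0002,-0.0436,0.0001,-0.013,-0.001,0.061],[1,-0.0029,-0.0436,-0.0005,-0.013,-0.001,0.061]]
chk ok True max dj/step 0.069 end j [ 0.261  0.25  -0.025 -0.107 -1.536 -1.98 ]
9 rows
[[1,0.0354,-0.0178,-0.0066,-0.022,-0.002,0.102],[1,0.0334,-0.0211,-0.0071,-0.022,-0.002,0.102],[1,0.0311,-0.0242,-0.0077,-0.022,-0.002,0.102],[1,0.0285,-0.0271,-0.0083,-0.022,-0.002,0.102],[1,0.0256,-0.0296,-0.009,-0.022,-0.002,0.102],[1,0.0224,-0.0319,-0.0097,-0.022,-0.002,0.102],[1,0.0191,-0.0337,-0.0105,-0.022,-0.002,0.102],[1,0.0156,-0.0353,-0.0113,-0.022,-0.002,0.102],[1,0.0119,-0.0364,-0.0121,-0.022,-0.002,0.102]]
```

Call:
{"method": "drive_tool", "body": {"moves": [[[1,0.01,0.0015,-0.04,0,0,0],[1,0.01,0.0015,-0.04,0,0,0],[1,0.031,-0.03,0.007,-0.013,-0.001,0.061],[1,0.029,-0.032,0.0066,-0.013,-0.001,0.061],[1,0.027,-0.034,0.0062,-0.013,-0.001,0.061],[1,0.025,-0.0355,0.0057,-0.013,-0.001,0.061],[1,0.0225,-0.037,0.005,-0.013,-0.001,0.061],[1,0.02,-0.038,0.0047,-0.013,-0.001,0.061],[1,0.018,-0.0396,0.004,-0.013,-0.001,0.061],[1,0.015,-0.041,0.0036,-0.013,-0.001,0.061],[1,0.013,-0.0416,0.003,-0.013,-0.001,0.061],[1,0.01,-0.042,0.0024,-0.013,-0.001,0.061],[1,0.008,-0.043,0.0018,-0.013,-0.001,0.061],[1,0.005,-0.043,0.0013,-0.013,-0.001,0.061]]]}}

```text
clock: 26.0
position: [539.5, -213.8, 197.9]
ee_rot: [-0.001, 0.99, -0.001, -0.144]
contact_force: [1.0, -1.0, 0.2]
gripper_width: 85.3
```

Run:
```python
from pl import *
st(); go(*pick(PY,-1,back=120))
```

```text
t 26.0 j [-0.083  0.468  0.089  0.026 -1.479 -1.491] p [ 539.5 -213.8  197.9] F [ 1.  -1.   0.2] w 85.3
chk ok True max dj/step 0.05 end j [-0.274  0.61   0.173  0.029 -1.395 -1.47 ]
4 rows
[[1,-0.0081,-0.0294,0.0147,-0.012,-0.007,0.04],[1,-0.0092,-0.0293,0.0144,-0.012,-0.007,0.04],[1,-0.0103,-0.029,0.0142,-0.012,-0.007,0.04],[1,-0.0113,-0.0288,0.0139,-0.012,-0.007,0.04]]
```

Call:
{"method": "drive_tool", "body": {"moves": [[[1,-0.008,-0.0294,0.0147,-0.012,-0.007,0.04],[1,-0.009,-0.0293,0.0144,-0.012,-0.007,0.04],[1,-0.01,-0.029,0.0142,-0.012,-0.007,0.04],[1,-0.011,-0.0288,0.014,-0.012,-0.007,0.04],[1,0,0,0,0,0,0]]]}}

```text
clock: 26.5
position: [546.9, -340.5, 124.1]
ee_rot: [0.089, 0.987, 0.014, -0.133]
contact_force: [-0.6, 0.9, -0.8]
gripper_width: 85.5
```

Run:
```python
from pl import *
from fit import fitplate
st(); T=Ttool()
im,d=arm.get_image('wrist'); cv2.imwrite('pics/p1.png',im[:,:,::-1]); W=cloud('wrist',d,T).reshape(-1,3)
Q=W[(d.ravel()>0)&(abs(W[:,0]-527)<130)&(abs(W[:,1]+326)<130)&(W[:,2]<60)&(W[:,2]>20)]
print(len(Q),fitplate(Q,[527,-327,1.406]))
```

```text
t 26.5 j [-0.293  0.618  0.166  0.026 -1.386 -1.467] p [ 546.9 -340.5  124.1] F [-0.6  0.9 -0.8] w 85.5
9756 (array([ 526.78178023, -326.41652963,    1.41283132,   36.56588212]), np.int64(9756), np.float64(0.7192883499916135))
```

View pics/p1.png

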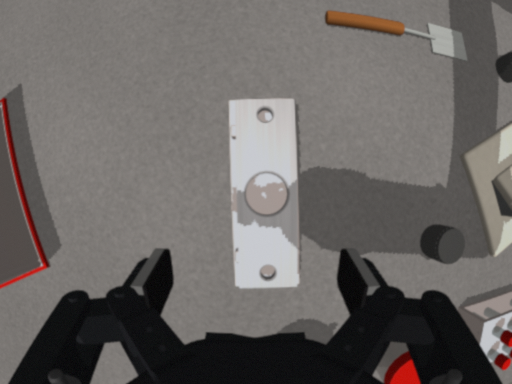

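```bash
sed -i 's/^PC=.*/PC=np.array([526.8,-326.4,31.]);PY=1.413/' pl.py
python3 - <<'E'
from pl import *
go(*pick(PY,-1,back=20),vmax=25)
E
```

```text
chk ok True max dj/step 0.055 end j [-0.277  0.657 -0.004  0.033 -1.17  -1.468]
4 rows
[[1,-0.0008,0.0022,0.023,0.002,-0.001,-0.005],[1,-0.0007,0.0022,0.023,0.002,-0.001,-0.005],[1,-0.0007,0.0023,0.023,0.002,-0.001,-0.005],[1,-0.0007,0.0023,0.023,0.002,-0.001,-0.005]]
```

Call:
{"method": "drive_tool", "body": {"moves": [[[1,-0.0008,0.003,0.021,0.002,-0.001,-0.005],[1,-0.0007,0.0025,0.023,0.002,-0.001,-0.005],[1,-0.0007,0.0023,0.023,0.002,-0.001,-0.005],[1,-0.0007,0.0023,0.023,0.002,-0.001,-0.005],[1,0,0,0,0,0,0]]]}}

```text
clock: 27.05
position: [528.2, -321.3, 36.1]
ee_rot: [0.075, 0.989, 0.011, -0.13]
contact_force: [-0.3, 0.3, -0.5]
gripper_width: 85.3
```

Run:
```python
from pl import *
st();go(*pick(PY,-1,back=0),n=2)
```

```text
t 27.05 j [-0.269  0.654 -0.009  0.031 -1.169 -1.469] p [ 528.2 -321.3   36.1] F [-0.3  0.3 -0.5] w 85.3
chk ok True max dj/step 0.022 end j [-0.278  0.672 -0.033  0.034 -1.126 -1.469]
2 rows
[[1,-0.0004,-0.0026,0.01,-0.0,-0.0,0.003],[1,-0.0004,-0.0026,0.01,-0.0,-0.0,0.003]]
```

Call:
{"method": "drive_tool", "body": {"moves": [[[1,-0.0004,-0.0026,0.01,0,0,0.003],[1,-0.0004,-0.0026,0.01,0,0,0.003],[1,0,0,0,0,0,0]]]}}

```text
clock: 27.35
position: [525.0, -325.4, 18.2]
ee_rot: [0.077, 0.989, 0.009, -0.128]
contact_force: [0.5, -0.1, 0.5]
gripper_width: 85.2
```

Run:
```python
from pl import *
st();go(*pick(PY,-1,back=0),n=1)
im,d=arm.get_image('wrist'); cv2.imwrite('pics/p2.png',im[:,:,::-1])
```

```text
t 27.35 j [-0.276  0.67  -0.031  0.036 -1.126 -1.469] p [ 525.  -325.4   18.2] F [ 0.5 -0.1  0.5] w 85.2
chk ok True max dj/step 0.003 end j [-0.278  0.672 -0.033  0.034 -1.126 -1.469]
1 rows
[[1,0.0015,-0.0007,0.0021,-0.002,0.004,0.003]]
```

View pics/p2.png

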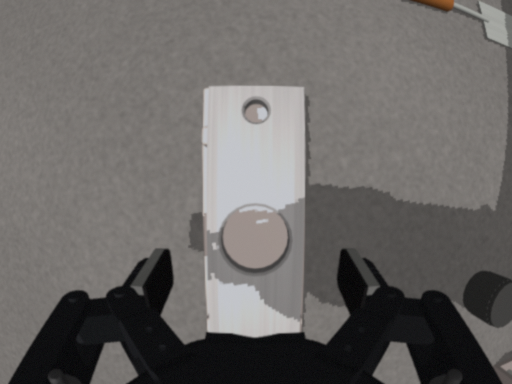

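Call:
{"method": "drive_tool", "body": {"moves": [[[1,0.0015,-0.0007,0.0015,-0.002,0.004,0.003],[0,0,0,0,0,0,0],[0,0,0,0,0,0,0],[0,0,0,0,0,0,0],[0,0,0,0,0,0,0],[0,0,0,0,0,0,0]]]}}

```text
clock: 28.0
position: [525.5, -327.3, 20.1]
ee_rot: [0.078, 0.989, 0.009, -0.127]
contact_force: [0.2, -0.5, -0.1]
gripper_width: 12.1
```

Run:
```python
from pl import *
st()
im,d=arm.get_image('wrist'); cv2.imwrite('pics/p3.png',im[:,:,::-1])
T=Ttool(); print((T[:3,:3].T@[0,0,1]).round(3))
```

```text
t 28.0 j [-0.278  0.669 -0.027  0.036 -1.129 -1.47 ] p [ 525.5 -327.3   20.1] F [ 0.2 -0.5 -0.1] w 12.1
[ 0.253 -0.002 -0.967]
```

View pics/p3.png

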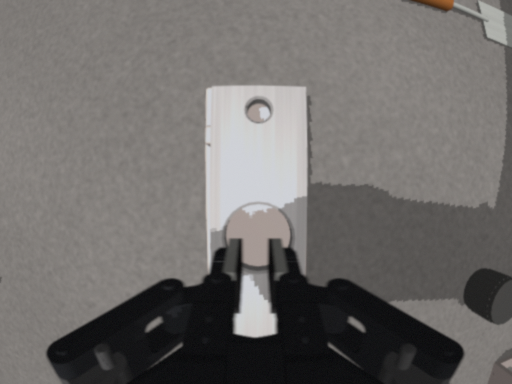

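Run:
```python
from pl import *
im,d=arm.get_image('wrist'); W=cloud('wrist',d,np.eye(4))
st()
for u,v in[(230,242),(232,250),(276,242),(278,250),(236,260),(222,270),(258,110),(258,150),(290,130),(258,310),(225,300)]: print(u,v,im[v,u],W[v,u].round(1))
T=Ttool();print((W[130,290]@T[:3,:3].T+T[:3,3]).round(1))
crop('pics/p3.png',160,200,360,384,3.8,'pics/p3c.png')
```

```text
t 28.1 j [-0.278  0.669 -0.027  0.036 -1.129 -1.47 ] p [ 525.4 -327.3   20. ] F [-1.   0.2  0.5] w 0.2
230 242 [165 153 148] [-13.1 -17.4  11.4]
232 250 [19 20 21] [  7.2 -11.8 -39.7]
276 242 [162 150 145] [-13.1  14.2  11.4]
278 250 [15 15 17] [  6.5  11.4 -38.4]
236 260 [72 72 70] [ 11.5  -8.6 -57.7]
222 270 [16 15 18] [  6.9 -15.  -58.9]
258 110 [175 165 162] [74.7  1.9 34.6]
258 150 [206 209 214] [51.8  1.5 -2.3]
290 130 [205 201 200] [63.5 20.1 -0.4]
258 310 [205 208 209] [-41.3   1.6 -27.3]
225 300 [14 14 15] [ 11.8 -10.9 -87.7]
[ 468.1 -297.8   36.4]
```

View pics/p3c.png

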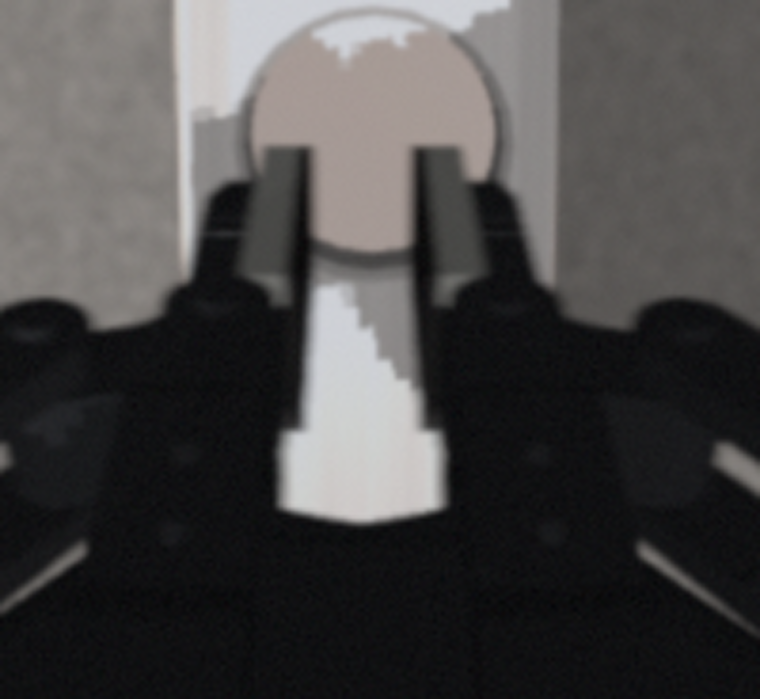

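Run:
```python
from pl import *
im,d=arm.get_image('wrist'); W=cloud('wrist',d,np.eye(4)); st()
v,u=np.mgrid[:384,:512]
m=(abs(W[...,1])<45)&(im.max(2)<120)&(W[...,2]<-5)&(v>200)&(d>0)
Q=W[m]; 
for zc in range(-60,0,4):
    s=Q[(Q[:,2]>=zc)&(Q[:,2]<zc+4)]; print(zc,len(s), s.min(0).round(1) if len(s) else '', s.max(0).round(1) if len(s) else '')
cv2.imwrite('pics/p4.png',im[:,:,::-1])
```

```text
t 28.15 j [-0.278  0.669 -0.027  0.036 -1.129 -1.47 ] p [ 525.4 -327.2   20. ] F [ 0.8  0.1 -0. ] w -0.3
-60 292 [  6.1 -14.1 -60. ] [ 12.   13.6 -56. ]
-56 234 [  6.3 -13.9 -56. ] [ 12.   13.4 -52.1]
-52 228 [  6.4 -13.9 -52. ] [ 11.8  13.3 -48.1]
-48 217 [  6.4 -14.  -48. ] [ 11.9  13.5 -44. ]
-44 184 [  6.4 -13.7 -44. ] [ 11.7  13.3 -40. ]
-40 165 [  6.  -12.9 -40. ] [ 11.9  12.8 -36. ]
-36 31 [ 10.4  -6.9 -35.8] [ 11.5   5.9 -33.4]
-32 0  
-28 2 [-25.8  27.9 -24.7] [-25.4  28.6 -24.3]
-24 27 [-26.2 -22.4 -23.6] [-10.6  27.5 -20.2]
-20 89 [-11.9 -19.  -19.8] [  5.4  22.1 -16. ]
-16 127 [ -9.8 -19.  -16. ] [ 17.7  22.1 -12.1]
-12 54 [-11.9 -18.4 -12. ] [18.1 21.5 -8.1]
-8 16 [-11.5  17.3  -7.9] [ 9.6 21.4 -5.7]
-4 0
```

View pics/p4.png

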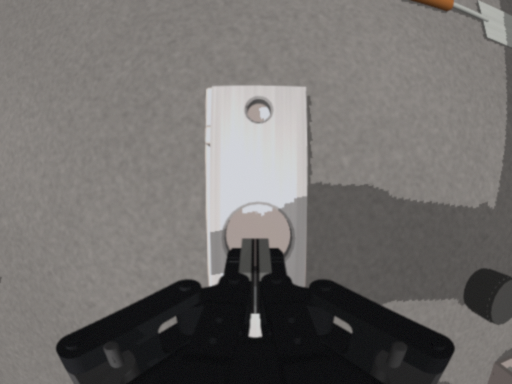

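Run:
```python
from pl import *
d=np.load('pics/wrist0.npy'); W=cloud('wrist',d,np.eye(4)); im=cv2.imread('pics/wrist0.png')
for v in range(244,320,6):
    print(v,[ (u,int(im[v,u].max()),W[v,u].round(0).astype(int).tolist()) for u in (340,350,358,366,374,390)])
crop('pics/p4.png',210,220,300,300,8,'pics/p4c.png')
im2,d2=arm.get_image('wrist'); W2=cloud('wrist',d2,np.eye(4))
for v in range(232,300,5): print(v,[ (u,int(im2[v,u].max()),W2[v,u].round(0).astype(int).tolist()) for u in (240,247,252,256,262,268)])
```

```text
244 [(340, 141, [-109, 122, 200]), (350, 139, [-111, 138, 202]), (358, 136, [-111, 150, 202]), (366, 95, [-111, 163, 201]), (374, 95, [-112, 176, 201]), (390, 94, [-113, 203, 200])]
250 [(340, 108, [-120, 123, 201]), (350, 73, [11, 46, -48]), (358, 135, [-120, 151, 200]), (366, 95, [-122, 165, 202]), (374, 94, [-122, 178, 201]), (390, 96, [-124, 206, 202])]
256 [(340, 49, [5, 43, -44]), (350, 46, [11, 44, -56]), (358, 74, [11, 48, -55]), (366, 96, [-131, 166, 200]), (374, 93, [-132, 179, 200]), (390, 94, [-135, 208, 202])]
262 [(340, 18, [4, 42, -47]), (350, 13, [11, 42, -61]), (358, 73, [11, 46, -61]), (366, 22, [7, 53, -54]), (374, 91, [-143, 181, 201]), (390, 94, [-146, 211, 203])]
268 [(340, 13, [0, 42, -47]), (350, 15, [8, 43, -61]), (358, 61, [11, 44, -66]), (366, 71, [11, 48, -67]), (374, 28, [6, 55, -60]), (390, 100, [-156, 212, 201])]
274 [(340, 13, [-3, 42, -48]), (350, 11, [5, 43, -62]), (358, 15, [11, 43, -71]), (366, 73, [11, 46, -71]), (374, 22, [7, 53, -65]), (390, 91, [-167, 214, 200])]
280 [(340, 16, [-6, 43, -49]), (350, 9, [3, 43, -63]), (358, 14, [9, 42, -73]), (3
[... 2576 characters left out ...]
 (256, 25, [9, 0, -68]), (262, 49, [12, 3, -72]), (268, 16, [13, 5, -74])]
282 [(240, 18, [12, -6, -77]), (247, 17, [12, -3, -77]), (252, 24, [7, -2, -68]), (256, 23, [7, 0, -68]), (262, 20, [12, 2, -76]), (268, 22, [12, 5, -76])]
287 [(240, 16, [13, -6, -81]), (247, 20, [12, -3, -80]), (252, 26, [4, -2, -68]), (256, 26, [4, 0, -68]), (262, 18, [13, 2, -81]), (268, 18, [12, 5, -79])]
292 [(240, 17, [12, -6, -82]), (247, 20, [12, -3, -83]), (252, 26, [1, -2, -68]), (256, 27, [1, 0, -67]), (262, 17, [12, 2, -83]), (268, 19, [12, 4, -83])]
297 [(240, 21, [13, -6, -87]), (247, 15, [12, -3, -86]), (252, 23, [-1, -2, -68]), (256, 26, [-1, 0, -68]), (262, 15, [10, 2, -84]), (268, 18, [12, 4, -86])]
```

View pics/p4c.png

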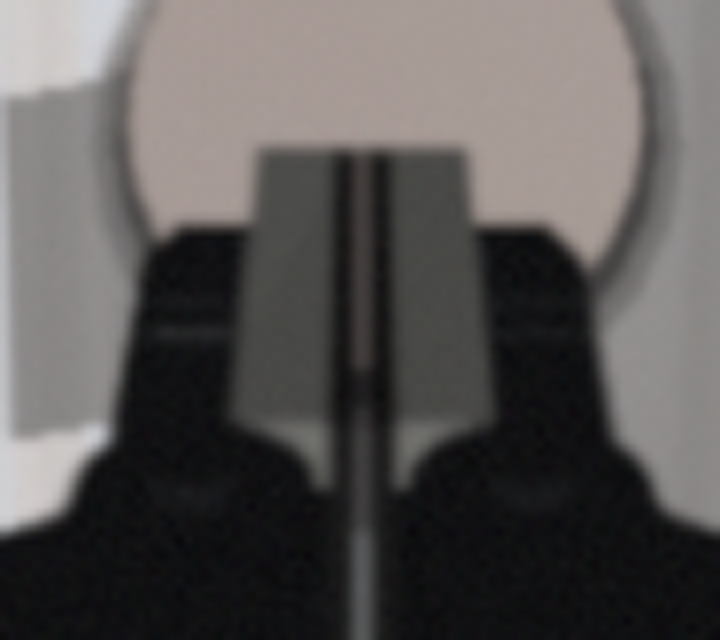

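Run:
```python
from pl import *
for fl in(1,-1):
    for g in (6,40,80):
        p,Rt=put(fl,g=g,off=50); print('put',fl,g,[s.round(2) for s in ikall(p,Rt,25) if jl(s)])
    p,Rt=pick(PY,fl,off=50); print('pick',fl,[s.round(2) for s in ikall(p,Rt,25) if jl(s)])
go(*pick(PY,-1,off=50),vmax=12)
T=Ttool()
```

```text
put 1 6 [array([ 0.12,  0.38, -0.38, -0.81, -0.47,  0.9 ])]
put 1 40 [array([ 0.13,  0.3 , -0.41, -0.75, -0.5 ,  0.82])]
put 1 80 [array([ 0.15,  0.22, -0.43, -0.68, -0.53,  0.73])]
pick 1 [array([-0.28,  0.7 , -0.08,  0.04, -1.05,  1.67])]
put -1 6 [array([ 0.12,  0.38, -0.38, -0.81, -0.47, -2.24])]
put -1 40 [array([ 0.13,  0.3 , -0.41, -0.75, -0.5 , -2.32])]
put -1 80 [array([ 0.15,  0.22, -0.43, -0.68, -0.53, -2.41])]
pick -1 [array([-0.28,  0.7 , -0.08,  0.04, -1.05, -1.47])]
chk ok True max dj/step 0.02 end j [-0.279  0.7   -0.081  0.036 -1.05  -1.471]
4 rows
[[1,0.0005,0.0003,0.0097,-0.0,0.001,-0.0],[1,0.0004,0.0003,0.0097,-0.0,0.001,-0.0],[1,0.0004,0.0003,0.0097,-0.0,0.001,-0.0],[1,0.0004,0.0003,0.0097,-0.0,0.001,-0.0]]
```

Call:
{"method": "drive_tool", "body": {"moves": [[[1,0,0,0,0,0,0],[1,0,0,0,0,0,0],[1,0,0,0,0,0,0],[1,0,0,0,0,0,0],[1,0,0,0,0,0,0],[1,0.0005,0.0003,0.01,0,0.001,0],[1,0.0004,0.0003,0.01,0,0.001,0],[1,0.0004,0.0003,0.01,0,0.001,0],[1,0.0004,0.0003,0.009,0,0.001,0],[1,0,0,0,0,0,0]]]}}

```text
clock: 29.2
position: [511.9, -323.4, -21.7]
ee_rot: [0.079, 0.988, 0.01, -0.131]
contact_force: [0.5, 0.5, -0.1]
gripper_width: 85.5
```

Run:
```python
from pl import *
st();go(*pick(PY,-1,off=50),n=1)
im,d=arm.get_image('wrist'); cv2.imwrite('pics/p5.png',im[:,:,::-1])
```

```text
t 29.2 j [-0.279  0.704 -0.089  0.037 -1.04  -1.474] p [ 511.9 -323.4  -21.7] F [ 0.5  0.5 -0.1] w 85.5
chk ok True max dj/step 0.01 end j [-0.279  0.7   -0.081  0.036 -1.05  -1.471]
1 rows
[[1,-0.001,-0.0006,-0.0049,-0.001,-0.002,-0.001]]
```

View pics/p5.png

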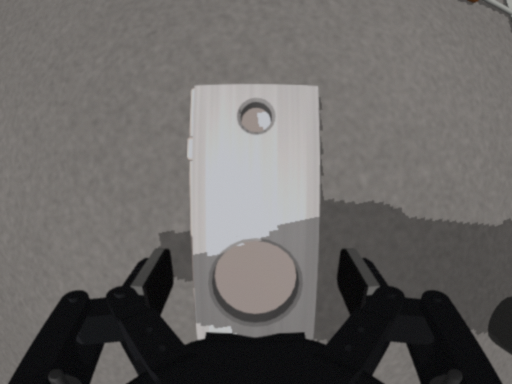

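Call:
{"method": "drive_tool", "body": {"moves": [[[1,-0.001,-0.0006,-0.004,-0.001,-0.002,0],[0,0,0,0,0,0,0],[0,0,0,0,0,0,0],[0,0,0,0,0,0,0],[0,0,0,0,0,0,0],[0,0,0,0,0,0,0]]]}}

```text
clock: 29.85
position: [516.4, -325.3, -16.0]
ee_rot: [0.078, 0.989, 0.01, -0.127]
contact_force: [0.9, 0.3, -0.7]
gripper_width: 54.7
```

Run:
```python
from pl import *
st();go(*pick(PY,-1,off=50),n=1)
im,d=arm.get_image('wrist'); cv2.imwrite('pics/p6.png',im[:,:,::-1])
```

```text
t 29.85 j [-0.28   0.699 -0.077  0.037 -1.049 -1.472] p [ 516.4 -325.3  -16. ] F [ 0.9  0.3 -0.7] w 54.7
chk ok True max dj/step 0.004 end j [-0.279  0.7   -0.081  0.036 -1.05  -1.471]
1 rows
[[1,0.0021,0.0005,0.0019,-0.001,0.006,-0.001]]
```

View pics/p6.png

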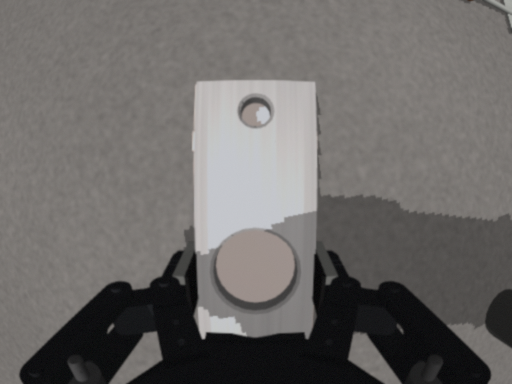

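Call:
{"method": "drive_tool", "body": {"moves": [[[0,0,0,0,0,0,0],[0,0.002,0,-0.008,0,0,0],[0,0.003,0,-0.012,0,0,0],[0,0.006,0,-0.025,0,0,0],[0,0.008,0,-0.03,0,0,0],[0,0.008,0,-0.03,0,0,0],[0,0,0,0,0,0,0]]]}}

```text
clock: 30.6
position: [516.0, -325.2, 98.5]
ee_rot: [0.079, 0.989, 0.01, -0.128]
contact_force: [1.2, -0.1, -0.8]
gripper_width: 54.7
```

```bash
cat > inhand.py <<'E'
from pl import *
from fit import box
def inhand(show=True):
    im,d=arm.get_image('wrist'); cv2.imwrite('pics/ih.png',im[:,:,::-1]); W=cloud('wrist',d,np.eye(4)).reshape(-1,3)
    Rn=Rp(0,-1) ; c0=np.array([0,0,-50.]);  R0=Rn.T  # plate axes in tool (columns)
    def sd(q,Q):
        M=R0@R.from_rotvec(q[3:]).as_matrix(); L=(Q-c0-q[:3])@M
        dd=box(L,np.zeros(3),np.array([28,90,6.]))
        for y,r in((0,20),(75,7),(-75,7)): dd=np.maximum(dd,r-np.hypot(L[:,0],L[:,1]-y))
        return dd,L
    q=np.zeros(6)
    m=(d.ravel()>0)&(np.abs(W[:,1])<33)
    W=W[m]
    for th in(10,6,3,3):
        dd,L=sd(q,W); k=(abs(dd)<th)&((abs(L[:,1])>30)|(abs(L[:,0])<25))
        q=least_squares(lambda x:sd(x,W[k])[0],q,loss='soft_l1',f_scale=1,x_scale=[1,1,1,.02,.02,.02]).x
    M=R0@R.from_rotvec(q[3:]).as_matrix()
    if show: print('inhand n',k.sum(),'rms',np.sqrt(np.mean(sd(q,W[k])[0]**2)).round(2),'q',q.round(3))
    return c0+q[:3],M
E
python3 - <<'E'
from inhand import *
st(); c,M=inhand(); print(c.round(2)); print(M.round(3)); T=Ttool(); print('world c',(T[:3,:3]@c+T[:3,3]).round(1),'z',(T[:3,:3]@M[:,2]).round(3))
E
```

```text
t 30.6 j [-0.28   0.576  0.02   0.033 -1.271 -1.464] p [ 516.  -325.2   98.5] F [ 1.2 -0.1 -0.8] w 54.7
inhand n 23885 rms 0.6 q [ 1.035e+00 -3.320e-01  2.168e+00  4.000e-03 -1.000e-03 -5.000e-03]
[  1.04  -0.33 -47.83]
[[-0.005  0.967  0.255]
 [ 1.     0.005 -0.001]
 [-0.002  0.255 -0.967]]
world c [ 525.8 -326.5  142.7] z [ 0.004 -0.002  1.   ]
```

View pics/ih.png

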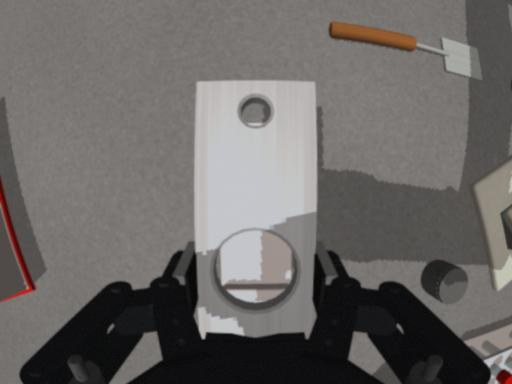

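```bash
cat >> inhand.py <<'E'
C=np.array([1.04,-.33,-47.83]); Mq=np.array([[-.005,.967,.255],[1,.005,-.001],[-.002,.255,-.967]])
Mq=R.from_matrix(Mq).as_matrix()
def putp(h,dx=0,dy=0): # plate underside height h above lower plate
    Rt=H@Mq.T; return O+H@np.array([dx,dy,h+6])-Rt@C,Rt
def perr():
    T=Ttool(); L=H.T@(T[:3,:3]@C+T[:3,3]-O); E=R.from_matrix(H.T@T[:3,:3]@Mq).as_rotvec(); print('plate in head: xyz',L.round(2),'underside',round(L[2]-6,2),'rot',E.round(4))
E
python3 - <<'E'
from inhand import *
go(*putp(125),hand=0,vmax=30)
E
```

```text
chk ok True max dj/step 0.133 end j [ 0.161  0.104 -0.458 -0.582 -0.599 -2.532]
13 rows
[[0,0.0055,0.0285,-0.0026,-0.056,-0.023,0.073],[0,0.0075,0.0281,-0.0012,-0.056,-0.023,0.073],[0,0.0095,0.0275,0.0002,-0.056,-0.023,0.073],[0,0.0115,0.0267,0.0014,-0.056,-0.023,0.073],[0,0.0134,0.0257,0.0026,-0.056,-0.023,0.073],[0,0.0153,0.0245,0.0037,-0.056,-0.023,0.073],[0,0.0172,0.023,0.0047,-0.056,-0.023,0.073],[0,0.0189,0.0214,0.0055,-0.056,-0.023,0.073],[0,0.0205,0.0197,0.0062,-0.056,-0.023,0.073],[0,0.0221,0.0178,0.0068,-0.056,-0.023,0.073],[0,0.0234,0.0157,0.0072,-0.056,-0.023,0.073],[0,0.0247,0.0135,0.0074,-0.056,-0.023,0.073],[0,0.0257,0.0113,0.0076,-0.056,-0.023,0.073]]
```

Call:
{"method": "drive_tool", "body": {"moves": [[[0,0.006,0.0285,-0.0076,-0.056,-0.023,0.073],[0,0.008,0.028,-0.006,-0.056,-0.023,0.073],[0,0.0095,0.0275,0,-0.056,-0.023,0.073],[0,0.0115,0.0267,0.0014,-0.056,-0.023,0.073],[0,0.0134,0.0257,0.0026,-0.056,-0.023,0.073],[0,0.0153,0.0245,0.0037,-0.056,-0.023,0.073],[0,0.0172,0.023,0.0047,-0.056,-0.023,0.073],[0,0.019,0.0214,0.0055,-0.056,-0.023,0.073]]]}}

```text
clock: 31.45
position: [512.7, -85.4, 132.2]
ee_rot: [0.4, 0.897, 0.188, -0.024]
contact_force: [1.0, 0.6, -1.7]
gripper_width: 54.8
```

Run:
```python
from inhand import *
st(); perr(); go(*putp(110),hand=0,vmax=30)
```

```text
t 31.45 j [-0.118  0.292 -0.217 -0.44  -1.037 -2.071] p [512.7 -85.4 132.2] F [ 1.   0.6 -1.7] w 54.8
plate in head: xyz [ -28.11 -133.29  133.72] underside 127.72 rot [0.1204 0.186  0.3832]
chk ok True max dj/step 0.113 end j [ 0.157  0.135 -0.453 -0.606 -0.578 -2.5  ]
5 rows
[[0,0.0185,0.0183,0.0095,-0.055,-0.024,0.065],[0,0.0198,0.0165,0.0099,-0.055,-0.024,0.065],[0,0.0211,0.0146,0.0103,-0.055,-0.024,0.065],[0,0.0222,0.0126,0.0105,-0.055,-0.024,0.065],[0,0.0232,0.0106,0.0106,-0.055,-0.024,0.065]]
```

Call:
{"method": "drive_tool", "body": {"moves": [[[0,0.0185,0.018,0.0095,-0.055,-0.024,0.065],[0,0.02,0.0165,0.01,-0.055,-0.024,0.065],[0,0.021,0.0146,0.01,-0.055,-0.024,0.065],[0,0.022,0.0126,0.0105,-0.055,-0.024,0.065],[0,0.023,0.0106,0.0106,-0.055,-0.024,0.065],[0,0,0,0,0,0,0]]]}}

```text
clock: 32.05
position: [513.1, 58.5, 130.3]
ee_rot: [0.558, 0.78, 0.278, 0.05]
contact_force: [-0.5, -0.3, -2.4]
gripper_width: 54.7
```

Run:
```python
from inhand import *
st(); perr(); c,M=inhand(); print(c.round(2),M.round(3).tolist()); go(*putp(80),hand=0,vmax=20)
```

```text
t 32.05 j [ 0.173  0.13  -0.474 -0.611 -0.563 -2.529] p [513.1  58.5 130.3] F [-0.5 -0.3 -2.4] w 54.7
plate in head: xyz [ -7.88   7.91 114.98] underside 108.98 rot [ 0.0025  0.0099 -0.022 ]
inhand n 23915 rms 0.61 q [ 6.250e-01 -6.700e-01  1.684e+00  4.000e-03 -1.000e-03 -5.000e-03]
[  0.62  -0.67 -48.32] [[-0.004, 0.967, 0.255], [1.0, 0.005, -0.001], [-0.002, 0.255, -0.967]]
chk ok True max dj/step 0.046 end j [ 0.15   0.199 -0.439 -0.657 -0.541 -2.435]
2 rows
[[0,-0.0069,0.0039,0.0131,-0.002,-0.001,-0.011],[0,-0.0069,0.0038,0.0131,-0.002,-0.001,-0.011]]
```

View pics/ih.png

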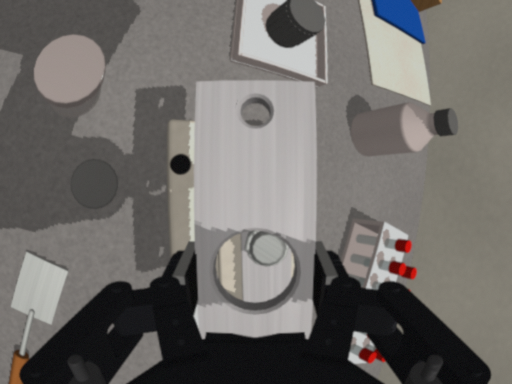

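Call:
{"method": "drive_tool", "body": {"moves": [[[0,-0.007,0.004,0.013,-0.002,-0.004,-0.011],[0,-0.007,0.004,0.013,-0.002,-0.004,-0.011],[0,0,0,0,0,0,0]]]}}

```text
clock: 32.4
position: [535.6, 55.3, 108.1]
ee_rot: [0.548, 0.787, 0.275, 0.057]
contact_force: [-0.4, -0.4, -2.2]
gripper_width: 54.9
```

```bash
sed -i 's/^C=np.array.*; Mq/C=np.array([.83,-.5,-48.1]); Mq/' inhand.py
python3 - <<'E'
from inhand import *
st(); perr(); go(*putp(62),hand=0,vmax=8)
E
```

```text
t 32.4 j [ 0.153  0.2   -0.444 -0.645 -0.535 -2.444] p [535.6  55.3 108.1] F [-0.4 -0.4 -2.2] w 54.9
plate in head: xyz [-1.18 -1.28 85.64] underside 79.64 rot [-0.0062  0.003   0.0042]
chk ok True max dj/step 0.017 end j [ 0.145  0.238 -0.428 -0.689 -0.521 -2.395]
3 rows
[[0,-0.001,0.0005,0.0058,-0.001,0.002,0.001],[0,-0.001,0.0005,0.0058,-0.001,0.002,0.001],[0,-0.001,0.0005,0.0058,-0.001,0.002,0.001]]
```

Call:
{"method": "drive_tool", "body": {"moves": [[[0,-0.001,0.0005,0.006,-0.001,0.002,0.001],[0,-0.001,0.0005,0.006,-0.001,0.002,0.001],[0,-0.001,0.0005,0.006,-0.001,0.002,0.001],[0,0,0,0,0,0,0]]]}}

```text
clock: 32.8
position: [545.1, 58.2, 91.4]
ee_rot: [0.55, 0.786, 0.278, 0.055]
contact_force: [-0.9, -0.3, -1.5]
gripper_width: 54.5
```

Run:
```python
from inhand import *
st(); perr(); perr(); go(*putp(55),hand=0,vmax=8)
T=Ttool(); print('H z in tool',(T[:3,:3].T@H[:,2]).round(3),'x',(T[:3,:3].T@H[:,0]).round(3),'y',(T[:3,:3].T@H[:,1]).round(3))
im,d=arm.get_image('wrist'); cv2.imwrite('pics/q1.png',im[:,:,::-1])
P5=proj('wrist',np.array([O+H@np.array([0,75,50]),O+H@np.array([0,0,35])]),T);print(P5)
crop('pics/q1.png',180,70,340,340,2.2,'pics/q1c.png')
im,d=arm.get_image('side'); cv2.imwrite('pics/q1s.png',im[:,:,::-1]); crop('pics/q1s.png',170,130,310,260,4,'pics/q1sc.png')
```

```text
t 32.8 j [ 0.141  0.243 -0.427 -0.69  -0.523 -2.392] p [545.1  58.2  91.4] F [-0.9 -0.3 -1.5] w 54.5
plate in head: xyz [-0.91 -1.32 66.2 ] underside 60.2 rot [-0.0001  0.0033 -0.0011]
plate in head: xyz [-0.91 -1.32 66.2 ] underside 60.2 rot [-0.0001  0.0033 -0.0011]
chk ok True max dj/step 0.012 end j [ 0.143  0.253 -0.424 -0.701 -0.514 -2.379]
1 rows
[[0,-0.0,0.0011,0.0054,-0.003,0.0,-0.002]]
H z in tool [ 0.255 -0.004 -0.967] x [-0.003  1.    -0.005] y [0.967 0.004 0.255]
[[257.25878655 117.56448655]
 [256.69689989 251.557935  ]]
```

View pics/q1c.png

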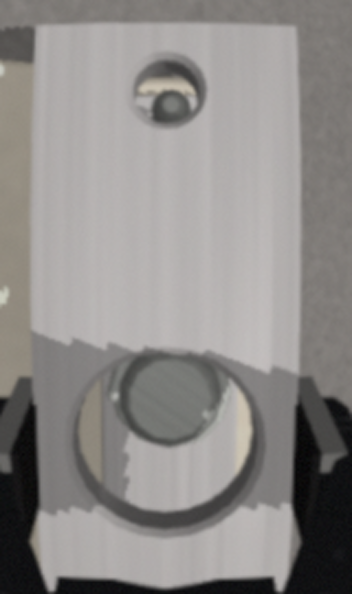

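View pics/q1sc.png

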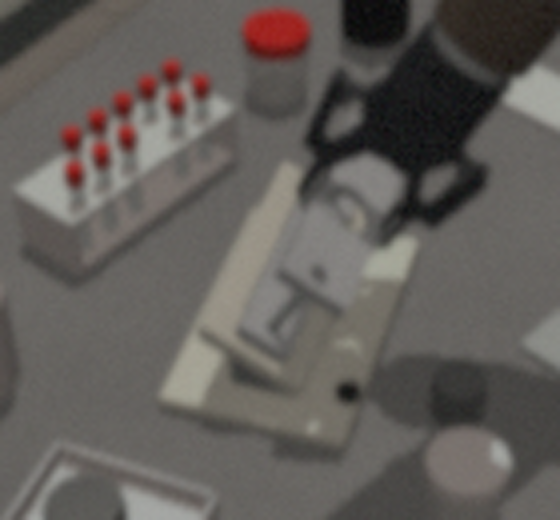

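Call:
{"method": "drive_tool", "body": {"moves": [[[0,0.0013,0.0009,0.0003,0,0,0],[0,0,0,0,0,0,0]]]}}

```text
clock: 33.1
position: [545.5, 59.9, 93.2]
ee_rot: [0.549, 0.786, 0.278, 0.055]
contact_force: [0.5, -1.0, -1.2]
gripper_width: 54.1
```

Run:
```python
from inhand import *
st(); perr(); go(*putp(40),hand=0,vmax=5)
```

```text
t 33.1 j [ 0.146  0.24  -0.427 -0.686 -0.521 -2.399] p [545.5  59.9  93.2] F [ 0.5 -1.  -1.2] w 54.1
plate in head: xyz [ 0.6   0.15 67.28] underside 61.28 rot [-0.0004  0.0016 -0.0004]
chk ok True max dj/step 0.011 end j [ 0.139  0.286 -0.413 -0.728 -0.5   -2.345]
5 rows
[[0,-0.0011,-0.0001,0.0041,-0.0,0.0,-0.0],[0,-0.0011,-0.0001,0.0041,-0.0,0.0,-0.0],[0,-0.0011,-0.0001,0.0041,-0.0,0.0,-0.0],[0,-0.0011,-0.0001,0.0041,-0.0,0.0,-0.0],[0,-0.0011,-0.0001,0.0041,-0.0,0.0,-0.0]]
```

Call:
{"method": "drive_tool", "body": {"moves": [[[0,-0.0011,0,0.0041,0,0,0],[0,-0.0011,0,0.0041,0,0,0],[0,-0.0011,0,0.0041,0,0,0],[0,0,0,0,0,0,0]]]}}

```text
clock: 33.5
position: [552.2, 62.0, 81.9]
ee_rot: [0.549, 0.786, 0.278, 0.056]
contact_force: [-0.2, 0.4, -1.4]
gripper_width: 54.9
```

Run:
```python
from inhand import *
st(); perr(); go(*putp(36),hand=0,vmax=5)
```

```text
t 33.5 j [ 0.142  0.269 -0.418 -0.711 -0.508 -2.367] p [552.2  62.   81.9] F [-0.2  0.4 -1.4] w 54.9
plate in head: xyz [ 1.02  0.41 54.  ] underside 48.0 rot [-0.0003  0.0002  0.0004]
chk ok True max dj/step 0.011 end j [ 0.138  0.294 -0.41  -0.736 -0.497 -2.336]
3 rows
[[0,-0.0011,-0.0003,0.0038,-0.0,0.0,0.0],[0,-0.0011,-0.0003,0.0038,-0.0,0.0,0.0],[0,-0.0011,-0.0003,0.0038,-0.0,0.0,0.0]]
```

Call:
{"method": "drive_tool", "body": {"moves": [[[0,-0.0015,-0.0007,0.0034,0,0,0],[0,-0.0013,-0.0003,0.0038,0,0,0],[0,-0.0011,0,0.004,0,0,0],[0,0,0,0,0,0,0]]]}}

```text
clock: 33.9
position: [557.8, 62.5, 69.8]
ee_rot: [0.549, 0.786, 0.278, 0.056]
contact_force: [-0.4, 1.1, -0.8]
gripper_width: 54.6
```

Run:
```python
from inhand import *
st(); perr(); go(*putp(20),hand=0,vmax=5)
```

```text
t 33.9 j [ 0.135  0.297 -0.409 -0.737 -0.497 -2.332] p [557.8  62.5  69.8] F [-0.4  1.1 -0.8] w 54.6
plate in head: xyz [-0.26 -0.71 40.77] underside 34.77 rot [-0.0003  0.0009  0.0002]
chk ok True max dj/step 0.011 end j [ 0.133  0.329 -0.397 -0.765 -0.483 -2.299]
3 rows
[[0,-0.001,0.0001,0.0048,-0.0,0.0,0.0],[0,-0.001,0.0001,0.0048,-0.0,0.0,0.0],[0,-0.001,0.0001,0.0048,-0.0,0.0,0.0]]
```

Now on the posts with no force. I keep lowering.

Call:
{"method": "drive_tool", "body": {"moves": [[[0,-0.0009,0.0002,0.0048,0,0,0],[0,-0.001,0,0.0048,0,0,0],[0,-0.0012,0,0.0048,0,0,0],[0,0,0,0,0,0,0]]]}}

```text
clock: 34.3
position: [565.6, 65.4, 55.9]
ee_rot: [0.549, 0.786, 0.278, 0.056]
contact_force: [-0.3, 0.3, -2.2]
gripper_width: 54.8
```

Run:
```python
from inhand import *
st(); perr(); go(*putp(4),hand=0,vmax=5)
```

```text
t 34.3 j [ 0.132  0.332 -0.396 -0.766 -0.482 -2.297] p [565.6  65.4  55.9] F [-0.3  0.3 -2.2] w 54.8
plate in head: xyz [-0.04 -0.04 24.59] underside 18.59 rot [-0.0005  0.0009  0.0002]
chk ok True max dj/step 0.012 end j [ 0.128  0.363 -0.383 -0.795 -0.472 -2.262]
3 rows
[[0,-0.0012,0.0,0.0047,-0.0,0.0,-0.0],[0,-0.0012,0.0,0.0047,-0.0,0.0,-0.0],[0,-0.0012,0.0,0.0047,-0.0,0.0,-0.0]]
```

Call:
{"method": "drive_tool", "body": {"moves": [[[0,-0.0012,0,0.0047,0,0,0],[0,-0.0012,0,0.0047,0,0,0],[0,-0.0008,0,0.003,0,0,0],[0,0,0,0,0,0,0]]]}}

```text
clock: 34.7
position: [572.4, 67.4, 43.7]
ee_rot: [0.549, 0.786, 0.278, 0.056]
contact_force: [-0.9, 0.0, -1.6]
gripper_width: 54.8
```

Run:
```python
from inhand import *
st(); perr(); print(arm.read_state()['wrist_torque'])
```

```text
t 34.7 j [ 0.128  0.362 -0.384 -0.792 -0.472 -2.265] p [572.4  67.4  43.7] F [-0.9  0.  -1.6] w 54.8
plate in head: xyz [1.000e-02 1.000e-02 1.046e+01] underside 4.46 rot [-0.0005  0.001   0.0002]
[-0.97016203  1.04999134  0.0549602 ]
```

Call:
{"method": "drive_tool", "body": {"moves": [[[0,-0.0005,0,0.002,0,0,0],[0,-0.0004,0,0.0015,0,0,0],[0,0,0,0,0,0,0]]]}}

```text
clock: 35.0
position: [574.4, 67.9, 40.4]
ee_rot: [0.549, 0.786, 0.278, 0.056]
contact_force: [0.5, 0.4, -2.2]
gripper_width: 55.1
```

Run:
```python
from inhand import *
st(); perr()
```

```text
t 35.0 j [ 0.127  0.37  -0.38  -0.799 -0.469 -2.256] p [574.4  67.9  40.4] F [ 0.5  0.4 -2.2] w 55.1
plate in head: xyz [ 0.1  -0.03  6.58] underside 0.58 rot [-0.0006  0.0007  0.0005]
```

Call:
{"method": "drive_tool", "body": {"moves": [[[0,-0.0002,0,0.0008,0,0,0],[0,0,0,0,0,0,0]]]}}

```text
clock: 35.2
position: [574.8, 68.0, 39.9]
ee_rot: [0.549, 0.786, 0.278, 0.056]
contact_force: [-0.4, 0.1, -2.5]
gripper_width: 54.8
```

Run:
```python
from inhand import *
st(); perr()
```

```text
t 35.2 j [ 0.126  0.372 -0.38  -0.8   -0.468 -2.254] p [574.8  68.   39.9] F [-0.4  0.1 -2.5] w 54.8
plate in head: xyz [ 0.29 -0.05  5.97] underside -0.03 rot [-0.0007  0.0002  0.0006]
```

Call:
{"method": "drive_tool", "body": {"moves": [[[0,-0.0003,0,0.001,0,0,0],[0,0,0,0,0,0,0]]]}}

```text
clock: 35.4
position: [574.9, 68.0, 40.2]
ee_rot: [0.548, 0.786, 0.279, 0.056]
contact_force: [0.3, 0.1, -2.4]
gripper_width: 54.9
```

Run:
```python
from inhand import *
st(); perr()
```

```text
t 35.4 j [ 0.125  0.371 -0.379 -0.801 -0.47  -2.252] p [574.9  68.   40.2] F [ 0.3  0.1 -2.4] w 54.9
plate in head: xyz [ 0.49 -0.12  6.16] underside 0.16 rot [ 0.0001 -0.0006  0.0011]
```

Call:
{"method": "drive_tool", "body": {"moves": [[[1,0,0,0,0,0,0],[1,0,0,0,0,0,0],[1,0,0,0,0,0,0],[1,0,0,0,0,0,0],[1,0,0,-0.01,0,0,0],[1,0,0,-0.02,0,0,0],[1,0,0,-0.03,0,0,0],[1,0,0,-0.03,0,0,0],[1,0,0,-0.03,0,0,0],[1,0,0,0,0,0,0]]]}}

```text
clock: 36.4
position: [526.9, 20.2, 147.1]
ee_rot: [0.548, 0.787, 0.279, 0.058]
contact_force: [0.4, -0.3, -0.5]
gripper_width: 85.8
```

Run:
```python
from kin import *
from fit import box,cyl
st(); T=Ttool()
im,d=arm.get_image('wrist'); cv2.imwrite('pics/f1.png',im[:,:,::-1]); W=cloud('wrist',d,T).reshape(-1,3)[(d>0).ravel()]
def sd(q,Q):
    M=H@R.from_rotvec(q[3:]).as_matrix(); L=(Q-O-H@q[:3])@M
    dd=box(L,np.array([0,0,6.]),np.array([28,90,6.]))
    for y,r in((0,20),(75,7),(-75,7)): dd=np.maximum(dd,r-np.hypot(L[:,0],L[:,1]-y))
    return dd,L
q=np.zeros(6)
for th in(8,5,3,3):
    dd,L=sd(q,W);k=(abs(dd)<th)&(L[:,2]>2)&((abs(L[:,0])>5)|(abs(abs(L[:,1])-75)>9))
    q=least_squares(lambda x:sd(x,W[k])[0],q,loss='soft_l1',f_scale=1,x_scale=[1,1,1,.02,.02,.02]).x
print(k.sum(),q.round(3),np.sqrt(np.mean(sd(q,W[k])[0]**2)))
im,d=arm.get_image('scene'); cv2.imwrite('pics/f1s.png',im[:,:,::-1])
```

```text
t 36.4 j [ 0.071  0.135 -0.413 -0.61  -0.648 -2.435] p [526.9  20.2 147.1] F [ 0.4 -0.3 -0.5] w 85.8
10579 [-2.123 -0.465  0.053 -0.     0.    -0.   ] 0.6628017185192226
```

View pics/f1.png

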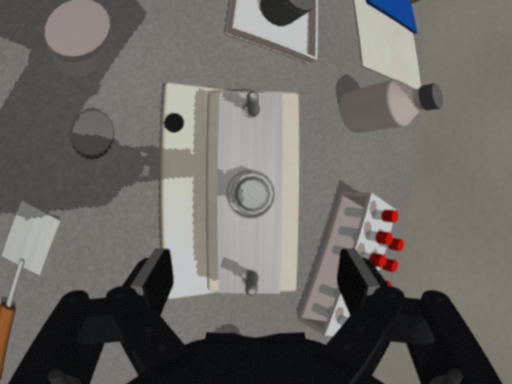

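View pics/f1s.png

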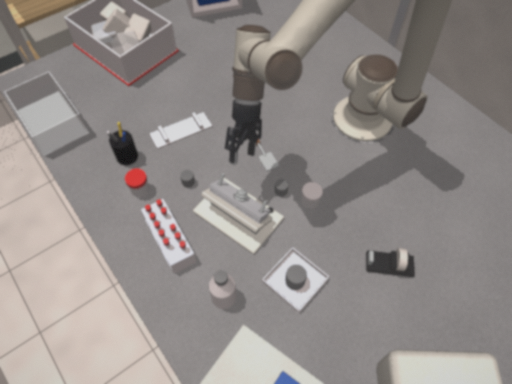

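Run:
```python
from h import *
st(); print(arm.job_done())
```

```text
t 36.5 j [ 0.072  0.14  -0.415 -0.613 -0.647 -2.434] p [526.2  21.2 143.9] F [ 0.2  1.1 -1.1] w 85.1
the job is handed in; nothing more can be done
None
```

I finished both parts of the job and handed it in at 36.5 s of the 72 s. `job_done` reports no verdict, so the results below come from my own measurements.

**What I did**
- **Cap:** I unscrewed it in three regrasped strokes, about 1.63 turns in all, with the tool held about 18° off the stud axis. The arm could not reach a grasp straight along the axis. It then lifted off with no resistance, and I stood it in the parts tray.
- **Plate:** I gripped it by its long edges, lowered it over the stud and both guide posts until it stopped, then released it and backed off.

**Last checks**
- **Cap:** it stands upright and released, open end down, at about (561, 314). The tray centre measured (558.5, 312.4). Its top is at 58.4 mm, where 59 is expected, and it is level within 0.003 rad.
- **Plate:** it is flush to about 0.05 mm and parallel to the lower plate. It slid about 2.1 mm down the slope within the hole clearance when released; the limit is 4 mm. Lengthwise it is 0.5 mm off.
- **Bystanders and robot:** in the last scene picture the bystanders in view look unmoved. The gripper is open, clear of everything, and reads no contact force.

**What disagreed or went wrong**
- **Finger tips:** they sit about 35 mm behind the reported tool point, not at it as described. So the cap was held only near the finger tips; the width read about 49 mm on a 54–56 mm part.
- **Missed grasp:** for the same reason my first try at the plate closed above it without moving it, and I redid it.
- **Returns between strokes:** the open gripper drifted up to 12 mm sideways around the cap. I corrected it each time and saw no contact force.

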